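# Top up the spring-fed coffee capsule stand

### The job

Top up the coffee capsule stand: swing its wooden lid fully aside, then load the two capsules that stand on the worktop, right way up, one after the other on top of the one already inside, pressing each down until it clicks under the two spring catches and stays down by itself. Then swing the lid shut again, and leave the mugs and the little glass standing where they are.

Things in the scene. Friction and masses are not known exactly. Their poses are not given: they have to be found in the camera images.
- stand: Capsule stand, fixed: round dark steel foot (120 mm across, 14 mm high), cage of six upright steel wires guiding a disc of 51 mm, and on top a dark steel collar (67 mm across) round the mouth; its rim is 168 mm above the worktop and flares to 57 mm inside. Origin: centre of the foot's underside, on the upright axis of stand and mouth. z up, -x to its front, y to its left.
- mouth (a point): Point on the stand's axis, 160 mm above the worktop, level with the catches' underside. The top face of the uppermost loaded capsule rests here; the next one is stood on that face, foot inside the collar, and stands by itself, 36 mm high, until pressed.
- catch_front (a joint): Spring catch on the collar's front (-x) side; its twin is at the back. Value: m pushed outward, 0 = sprung in, stop 0.0048. Noses reach in to 21 mm from the axis, sloped above, flat below. A rim pressed straight down drives both apart (7 to 11 N in all); they close over it once its top is 1 to 4 mm below their underside. Black thumb tabs reach 48 mm out, 167 mm up. No handling needed.
- platform: Sprung round steel platform in the cage, 47 mm across, under the pile. Origin: centre of its top face, on the stand's axis; only its height changes: 158 mm above the worktop when the stand is empty, 124 mm with one capsule held under the catches, 88 mm with two, 52 mm with three, 42 mm at its stop. Its spring pushes up with 2.3 N when empty, 0.042 N more per mm (6.8 N with three capsules).
- lid (a joint): Angle of the flat round wooden lid (64 mm across, 5 mm thick, underside 169.5 mm above the worktop), rad: 0 = shut over the mouth; grows as it swings aside, level, clockwise seen from above (first to the front, then to the left); stop 2.6; fully aside is past 2.1. It turns on an upright pin at stand-frame x = 0, y = +37 mm and stays where left. Shut, its knob is at stand-frame x = 0, y = -18 mm.
- lid_knob (a point): Middle of the steel knob on the lid, 187.5 mm above the worktop and 55 mm from the lid's pin. The knob is round and upright, 14 mm in diameter, from 179 to 195 mm above the worktop.
- capsule_in: Coffee capsule already in the stand, held under the catches; of the same make as the other two. Origin: centre of its foot; z up.
- capsule_a: Coffee capsule standing on the worktop: 36 mm high, 30 g, black tapered body (35 mm across at the foot, 40 mm under the rim) with a flat aluminium rim disc on top, 48 mm across and 4.5 mm thick. Origin: centre of its foot; z up. Grip it across the rim.
- capsule_b: The other capsule on the worktop, exactly like capsule_a; either may go first.
- mug_dotted: White mug with dots, loose, 78 x 114 mm with its handle, 93 mm high. Origin: centre of its underside. To be left alone.
- mug_floral: White mug with small flowers, loose, 82 x 114 mm with its handle, 91 mm high. Origin: centre of its underside. To be left alone.
- little_glass: Little clear glass, loose, 44 mm across, 40 mm high. Origin: centre of its underside. To be left alone.
Mind the look-alikes: they are no part of the job. Leave any green or pink look-alike of the capsule_b alone.

How it is judged:
On the way, in this order (a step that is already met when the one before it is completed fails the run):
1. the lid is swung fully aside (past 2.1 rad) (value of joint lid above 2.1 rad), for 0.2 s.
2. one of the two capsules is pressed home and stays under the catches by itself ((((horizontal distance between capsule_a and stand below 0.006 m and z of capsule_a in the frame of stand between 0.02 and 0.1255 m and angle between capsule_a's own z axis and vertical below 0.12 rad) and contact force between the fingers and capsule_a below 0.1 N) or ((horizontal distance between capsule_b and stand below 0.006 m and z of capsule_b in the frame of stand between 0.02 and 0.1255 m and angle between capsule_b's own z axis and vertical below 0.12 rad) and contact force between the fingers and capsule_b below 0.1 N))), for 0.2 s.
3. both capsules are pressed home and stay under the catches by themselves (horizontal distance between each of capsule_a, capsule_b and stand below 0.006 m and z of capsule_a in the frame of stand between 0.02 and 0.1255 m and angle between each of capsule_a, capsule_b's own z axis and vertical below 0.12 rad and z of capsule_b in the frame of stand between 0.02 and 0.1255 m and contact force between the fingers and capsule_a below 0.1 N and contact force between the fingers and capsule_b below 0.1 N and height (world z) of platform below 0.056 m), for 0.2 s.
At the end, for the whole second after the job is handed in: All three capsules sit upright in the cage (axis within 6 mm, tilt under 0.12 rad), every rim under the catches (within 1.5 mm), the platform's top under 56 mm above the worktop; the lid is shut to within 0.12 rad and everything is at rest (horizontal distance between each of capsule_a, capsule_b, capsule_in and stand below 0.006 m and z of capsule_a in the frame of stand between 0.02 and 0.1255 m and angle between each of capsule_a, capsule_b, capsule_in's own z axis and vertical below 0.12 rad and z of capsule_b in the frame of stand between 0.02 and 0.1255 m and z of capsule_in in the frame of stand between 0.02 and 0.1255 m and height (world z) of platform below 0.056 m and value of joint lid below 0.12 rad and velocity of joint lid below 0.05 rad/s and linear speed of each of capsule_a, capsule_b below 0.02 m/s); the robot touches nothing.
It fails at once if a mug or the little glass is shifted more than 30 mm or tipped (distance of any of mug_dotted, mug_floral, little_glass from where it was at the start of the episode above 0.03 m or angle between any of mug_dotted, mug_floral, little_glass's own z axis and vertical above 0.3 rad).
It also fails if it takes over 72 s, if anything falls off the work surface, if the arm or the gripper's body presses on something with over 40 N, if the wrist force passes 120 N, or if a joint passes its speed limit or range.

### The arm

A 7-joint arm with a two-finger parallel gripper is mounted at the origin on a cart in front of the work surface, level with it; the furniture and walls round the work are solid. World frame = base frame: x ahead of the robot, y to its left, z up, the work surface at z = 0. Lengths are in m, angles in rad, forces in N, time in s.
With the tool pointing down it reaches from about 0.4 to 0.9 m from the base axis. Payload 5.6 kg.
Tool frame: the origin (TCP) lies midway between the tips of the shut fingers; the grasp point (between the pads) lies 19 mm behind it (bot.pinch_z is the z of the grasp point in the tool frame, in m); z points along the fingers, x is the direction in which the jaws open and shut, and the axes are right-handed (so a half turn about z gives the same grasp; the last joint's range is limited). The gripper opens to 92 mm and grips with 3 to 60 N. Pads are 20 mm wide; open, the fingers measure 128 mm over their backs; the gripper's body (75 mm by 189 mm) begins 69 mm behind the grasp point.
Start: joints at [1.171, 0.468, -0.012, 1.603, 0.006, 1.071, -0.056], TCP at [0.227, -0.609, 0.215] pointing down, gripper open.
Joint ranges: [-2.53, 2.53], [-0.31, 2.02], [-1.57, 1.55], [0.28, 2.44], [-1.29, 4.43], [0.15, 1.84], [-2.92, 2.92]. Speed limits (rad/s): [2.57, 2.57, 3.14, 3.14, 3.14, 3.14, 3.14].

### API

Orientations are given as [roll, pitch, yaw] about the fixed x, y, z axes, in that order (R = Rz(yaw) Ry(pitch) Rx(roll)).
In Python, from station import bot gives the robot as it stands.
- The arm moves only by the shell command python3 -m pendant 'ROWS'. ROWS is JSON, a list of rows, each a list of 7 numbers: the shift along the tool's x, y, z in mm, then the turn, a rotation vector about the tool's x, y, z in degrees, then the gripper command: -1 is fully open, 1 is shut, values between are in proportion. A call has 1 to 5 rows; each row is the pose to reach, as a shift and turn from the pose commanded when the call began, along the tool's axes at that moment; what a row does not reach only later rows make up. A row lasts 1/12 s, in which the tool goes at most 41.7 mm and 7.16 degrees, less where a joint would pass 70% of its speed; a pose out of reach is approached as far as the arm can. A call with a gripper value outside its range is refused whole. The fingers move at their own pace and stop on an object; the grip force is fixed at half the most. Time passes only in rows, so rows that repeat a pose let the fingers close. It gives the time, the measured TCP pose, the force and the opening at its end, in the units of the state.
- bot.read_state(): the state, without advancing time (a new reading comes with each control period).
- bot.snapshot(name): name is "scene" or "top" or "wrist"; returns a dict with "frame" (420x560x3 uint8, red, green, blue), "fx", "fy", "cx", "cy" (pixels), "xyz" and "rotation" of the camera in the world. Camera axes: x right, y down, z forward; pixel columns grow to the right and rows downward; lengths in m; the calibration is good to about 2 mm. A picture is of the moment at which its call begins. There is no depth.
- bot.close_job(): hands the job in, once; it reports no verdict.
The state is a dict: "time_s": time; "q": joint angles; "joint_velocities": joint speeds; "joint_efforts": joint torques, N m; "tool_pos": TCP position; "tool_rot": TCP orientation; "contact_force": force on the tool from outside, world axes, zero at the start; "ft_torque": the same for the moment, N m; "finger_gap": finger opening in m.
Only numpy, scipy, OpenCV 4.12 (cv2) and the standard library are available. Lean on these libraries where they do the work, as an engineer would, in place of code of your own. Each camera call takes 0.05 s, during which the arm holds its last target.

## Working session

There is one attempt and no reset: what is moved stays moved. The work goes in short steps, Python scripts to look and compute and a shell command to move; the robot and the scene stay as the last step left them, time stands still between calls to the robot, and variables do not carry over. Pictures are saved under pics/ and viewed, and the job is handed in when it is done.

```bash
ls; mkdir -p pics; python3 - <<'E'
from station import bot
import cv2
s=bot.read_state()
print({k:s[k] for k in ('time_s','tool_pos','tool_rot','contact_force','finger_gap')},bot.pinch_z)
for n in('scene','top','wrist'):
    d=bot.snapshot(n); cv2.imwrite(f'pics/{n}0.png',d['frame'][:,:,::-1]); print(n,d['fx'],d['fy'],d['cx'],d['cy'],d['xyz'],d['rotation'])
E
```

```text
pics
{'time_s': 0.0, 'tool_pos': array([ 0.22677441, -0.60853965,  0.21363596]), 'tool_rot': array([ 3.14147696e+00,  1.77477185e-03, -1.21405825e+00]), 'contact_force': array([-0.29588046,  0.3512918 , -0.24382098]), 'finger_gap': 0.09190663911858787} -0.0187
scene 435.10685442868447 435.10685442868447 282.0333189840344 205.56377236431493 [-0.11564376  0.76416789  0.59863875] [-2.00613123  0.02249921 -2.5208061 ]
top 497.174616338583 497.174616338583 279.3722877485144 210.49820080263478 [ 0.27054262 -0.02946832  1.24723825] [-2.98302466  0.01986995 -1.5722684 ]
wrist 323.16964631340846 323.16964631340846 281.9214986203801 212.3695167785913 [ 0.29184392 -0.58546385  0.38470474] [ 2.89411777e+00  2.08450627e-03 -1.21338453e+00]
```

View pics/scene0.png

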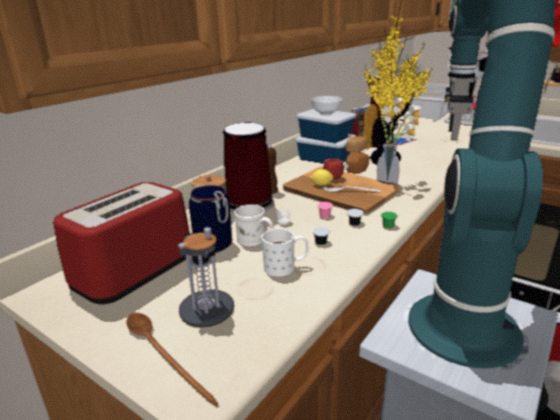

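View pics/top0.png

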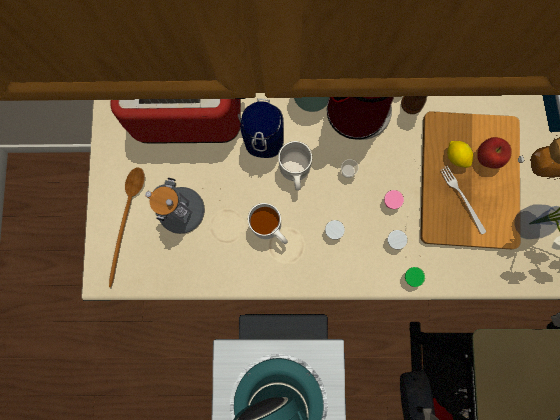

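View pics/wrist0.png

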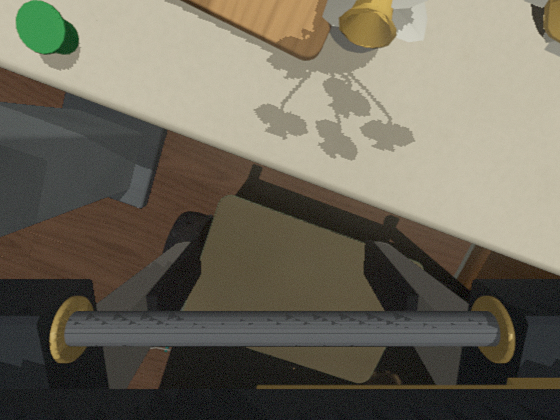

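Candidates for capsules (top view): silver (335,230) and silver (397,240) are the plain aluminium-rimmed ones. The pink (394,200) and green (415,277) ones are look-alikes to leave alone, and the little glass is at (348,171). The stand is near (180,210). I'll enlarge both areas to confirm and measure.

```bash
cat > h.py <<'E'
import numpy as np, cv2
from scipy.spatial.transform import Rotation as Ro
from station import bot
def R(d): return Ro.from_euler('xyz',d['rotation']).as_matrix()
def ray(d,u,v,z):
    w=R(d)@np.array([(u-d['cx'])/d['fx'],(v-d['cy'])/d['fy'],1.])
    o=np.array(d['xyz']); return o+w*(z-o[2])/w[2]
def proj(d,p):
    c=R(d).T@(np.array(p)-d['xyz']); return d['fx']*c[0]/c[2]+d['cx'],d['fy']*c[1]/c[2]+d['cy']
def crop(d,x0,y0,x1,y1,k,name):
    cv2.imwrite(f'pics/{name}.png',cv2.resize(d['frame'][y0:y1,x0:x1,::-1],None,fx=k,fy=k,interpolation=cv2.INTER_CUBIC))
E
python3 - <<'E'
from h import *
d=bot.snapshot('top')
crop(d,300,150,440,290,4,'c1'); crop(d,120,160,230,250,6,'c2')
f=d['frame'].astype(int); hsv=cv2.cvtColor(d['frame'],cv2.COLOR_RGB2HSV)
# silver: low saturation, bright vs cream table
print('table',f[255,320],'cap',f[230,335],f[240,397], hsv[255,320],hsv[230,335])
m=((hsv[...,1]<25)&(hsv[...,2]>110)).astype('uint8'); m[:,:300]=0;m[:,440:]=0;m[:150]=0;m[290:]=0
n,l,s,c=cv2.connectedComponentsWithStats(m)
for i in range(1,n):
    if s[i,4]>60: print(s[i],c[i],ray(d,*c[i],.036), 'diam',2*np.sqrt(s[i,4]/np.pi)/d['fx']*1.21)
m=((hsv[...,0]<20)&(hsv[...,1]>130)&(hsv[...,2]>90)).astype('uint8'); m[:,:148]=0;m[:,185:]=0;m[:180]=0;m[220:]=0
n,l,s,c=cv2.connectedComponentsWithStats(m)
for i in range(1,n):
    if s[i,4]>60: print('lid',s[i],c[i],ray(d,*c[i],.1745))
d=bot.snapshot('scene'); crop(d,160,210,250,330,5,'c3')
E
```

```text
table [209 195 160] cap [197 203 200] [197 202 197] [ 21  60 209] [ 75   8 203]
[325 220  19  19 284] [334.34507042 229.3943662 ] [ 0.4168469  -0.14017829  0.036     ] diam 0.046279712503458
[388 230  19  19 289] [397.05882353 239.16262976] [ 0.39232848 -0.2920421   0.036     ] diam 0.04668532685375038
lid [148 187  30  28 587] [162.96422487 200.17376491] [0.46637832 0.24808397 0.1745    ]
```

View pics/c1.png

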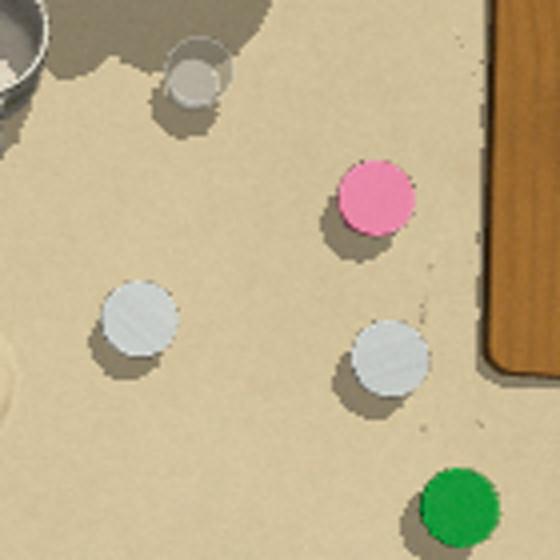

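View pics/c2.png

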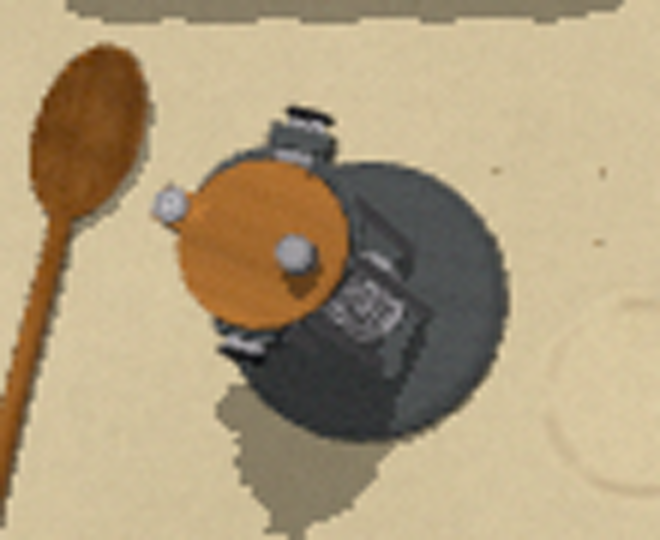

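View pics/c3.png

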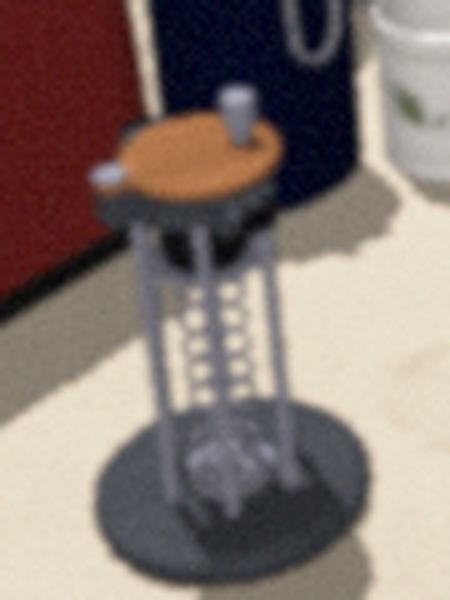

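```bash
python3 - <<'E'
from h import *
d=bot.snapshot('top')
P=lambda x,y:(120+(x+.5)/6-.5,160+(y+.5)/6-.5)
pin=ray(d,*P(170,205),.180); knob=ray(d,*P(297,247),.195)
f=ray(d,*P(240,352),.167); b=ray(d,*P(312,115),.167)
# lid outline: fit circle from crop extents
print('pin',pin,'knob',knob,'dist',np.linalg.norm((pin-knob)[:2]))
print('front tab',f,'back',b,'dist',np.linalg.norm(f-b),'mid',(f+b)/2, 'dir',np.degrees(np.arctan2(*(b-f)[[1,0]])))
u=(pin-knob)[:2]; u/=np.linalg.norm(u); print('yleft dir',np.degrees(np.arctan2(u[1],u[0])), 'axis from knob',knob[:2]+.018*u,'from pin',pin[:2]-.037*u)
hsv=cv2.cvtColor(d['frame'],cv2.COLOR_RGB2HSV)
# lid circle
m=((hsv[...,0]<20)&(hsv[...,1]>110)&(hsv[...,2]>60)).astype('uint8'); m[:,:149]=0;m[:,185:]=0;m[:180]=0;m[220:]=0
c,_=cv2.findContours(m,0,cv2.CHAIN_APPROX_NONE); c=max(c,key=cv2.contourArea); e=cv2.minEnclosingCircle(c); print('lid',e,ray(d,*e[0],.1735),'diam',2*e[1]/d['fx']*1.073)
h=cv2.convexHull(c);print(cv2.fitEllipse(h),ray(d,*cv2.fitEllipse(h)[0],.1735))
# foot: dark pixels
m=((hsv[...,2]<95)&(hsv[...,1]<110)).astype('uint8'); m[:,:150]=0;m[:,215:]=0;m[:180]=0;m[240:]=0
c,_=cv2.findContours(m,0,cv2.CHAIN_APPROX_NONE); c=max(c,key=cv2.contourArea)[:,0,:]
c=c[(c[:,0]>178)]; 
A=np.c_[2*c,np.ones(len(c))]; s=np.linalg.lstsq(A,(c**2).sum(1),rcond=None)[0]; print('foot',s[:2],'r',np.sqrt(s[2]+s[0]**2+s[1]**2),ray(d,s[0],s[1],.014), 'exp r',.06*d['fx']/1.24)
st=bot.read_state();print(st['time_s'])
for i in ((334.35,229.4),(397.06,239.16)): print(ray(d,*i,.036))
E
```

```text
pin [0.47989102 0.28040843 0.18      ] knob [0.46130349 0.22945121 0.195     ] dist 0.0542414492454014
front tab [0.42726077 0.25607379 0.167     ] back [0.51627442 0.23241462 0.167     ] dist 0.09210421147790782 mid [0.47176759 0.24424421 0.167     ] dir -14.88465101691422
yleft dir 69.95968747057765 axis from knob [0.46747176 0.24636134] from pin [0.46721181 0.24564872]
lid ((163.1999969482422, 200.0), 14.589139938354492) [0.46694768 0.24783406 0.1735    ] diam 0.06297243117172206
((163.17454528808594, 200.15127563476562), (28.075986862182617, 29.033361434936523), 71.43440246582031) [0.46660892 0.24787839 0.1735    ]
foot [180.40467646 209.93006241] r 22.889989693598206 [0.47043799 0.24449707 0.014     ] exp r 24.056836274447566
0.3
[ 0.41683298 -0.14019007  0.036     ]
[ 0.3923349  -0.29204519  0.036     ]
```

```bash
cat >> h.py <<'E'
def go(x,y,z,psi):
    s=bot.read_state(); p=np.array(s['tool_pos']); Rc=Ro.from_euler('xyz',s['tool_rot'])
    Rt=Ro.from_euler('xyz',[np.pi,0,np.radians(psi)])
    sh=Rc.inv().apply(np.array([x,y,z])-p)*1000; rv=np.degrees((Rc.inv()*Rt).as_rotvec())
    print('shift',np.round(sh,1),'turn',np.round(rv,2),'| at',np.round(p,4),'psi',round(np.degrees(s['tool_rot'][2]),1),'t',round(s['time_s'],2),'F',np.round(s['contact_force'],1),'gap',round(s['finger_gap'],4),'rows>=',round(max(np.linalg.norm(sh)/41.7,np.linalg.norm(rv)/7.16),1))
E
python3 - <<'E'
from h import *
go(.42,-.25,.26,-20)
d=bot.snapshot('top')
print('cab edge at z=.6/.5/.45',[ray(d,300,97,z) for z in (.6,.5,.45)])
s=bot.snapshot('scene')
for z in(.4,.5,.6): print(proj(s,[.55,.2,z]),proj(s,[.55,0,z]))
E
```

```text
shift [-268.9 -306.3  -45.6] turn [-1.000e-02  3.000e-02 -4.956e+01] | at [ 0.2269 -0.6089  0.2143] psi -69.6 t 0.3 F [-0.1  0.4 -0.4] gap 0.092 rows>= 9.8
cab edge at z=.6/.5/.45 [array([ 0.53112098, -0.04520174,  0.6       ]), array([ 0.57138101, -0.04763259,  0.5       ]), array([ 0.59151103, -0.04884802,  0.45      ])]
(np.float64(175.53881994096292), np.float64(117.62246177459467)) (np.float64(241.7783370387578), np.float64(99.60246287968715))
(np.float64(168.7938320847324), np.float64(64.40257944854525)) (np.float64(238.98261425251084), np.float64(53.729057838400394))
(np.float64(161.30889288608847), np.float64(5.344269506370836)) (np.float64(235.9292624967853), np.float64(3.628367414815415))
```

```bash
python3 -m pendant '[[-269,-306,-46,0,0,-50,-0.2],[-269,-306,-46,0,0,-50,-0.2],[-269,-306,-46,0,0,-50,-0.2],[-269,-306,-46,0,0,-50,-0.2],[-269,-306,-46,0,0,-50,-0.2]]'; python3 -c "
from h import *
go(.42,-.25,.26,-20);go(.4625,.229,.28,60)"
```

```text
time_s: 0.82
tool_pos: [0.3255, -0.4249, 0.2383]
tool_rot: [3.141, -0.0, -0.583]
contact_force: [0.9, -0.2, -0.3]
finger_gap: 0.0608
shift [ -17.5 -198.   -21.8] turn [  0.03  -0.02 -13.41] | at [ 0.3255 -0.4249  0.2383] psi -33.4 t 0.82 F [ 0.9 -0.2 -0.3] gap 0.0608 rows>= 4.8
shift [-245.7 -621.3  -42. ] turn [ 3.000e-02  0.000e+00 -9.341e+01] | at [ 0.3255 -0.4249  0.2383] psi -33.4 t 0.82 F [ 0.9 -0.2 -0.3] gap 0.0608 rows>= 16.1
```

```bash
python3 -m pendant '[[-230,-640,-42,0,0,-93,-0.2],[-230,-640,-42,0,0,-93,-0.2],[-230,-640,-42,0,0,-93,-0.2],[-230,-640,-42,0,0,-93,-0.2],[-230,-640,-42,0,0,-93,-0.2]]'; python3 -c "
from h import *
go(.4625,.229,.28,60)"
```

```text
time_s: 1.23
tool_pos: [0.3753, -0.223, 0.2512]
tool_rot: [3.141, -0.0, 0.042]
contact_force: [0.7, -1.1, -0.1]
finger_gap: 0.0546
shift [ 106.1 -448.   -29.2] turn [ 6.00e-02  1.00e-02 -5.76e+01] | at [ 0.3753 -0.223   0.2512] psi 2.4 t 1.23 F [ 0.7 -1.1 -0.1] gap 0.0546 rows>= 11.1
```

```bash
python3 -m pendant '[[106,-448,-29,0,0,-58,-0.2],[106,-448,-29,0,0,-58,-0.2],[106,-448,-29,0,0,-58,-0.2],[106,-448,-29,0,0,-58,-0.2],[106,-448,-29,0,0,-58,-0.2]]'; python3 -c "
from h import *
go(.4625,.229,.28,60)"
```

```text
time_s: 1.65
tool_pos: [0.4157, -0.0192, 0.2645]
tool_rot: [3.14, -0.0, 0.667]
contact_force: [1.0, -0.4, -0.9]
finger_gap: 0.0553
shift [ 190.2 -166.1  -15.8] turn [ 1.00e-01  1.00e-02 -2.18e+01] | at [ 0.4157 -0.0192  0.2645] psi 38.2 t 1.65 F [ 1.  -0.4 -0.9] gap 0.0553 rows>= 6.1
```

```bash
python3 -m pendant '[[223,-120,-15,0,0,-23,-0.2],[223,-120,-15,0,0,-23,-0.2],[223,-120,-15,0,0,-23,-0.2],[223,-120,-15,0,0,-23,-0.2],[223,-120,-15,0,0,-23,-0.2]]'; python3 -c "
from h import *
go(.4625,.229,.28,60)"
```

```text
time_s: 2.07
tool_pos: [0.5006, 0.1708, 0.2765]
tool_rot: [3.141, -0.0, 1.063]
contact_force: [0.8, -0.3, -0.2]
finger_gap: 0.0549
shift [ 32.4 -61.6  -3.5] turn [ 0.04 -0.    0.89] | at [0.5006 0.1708 0.2765] psi 60.9 t 2.07 F [ 0.8 -0.3 -0.2] gap 0.0549 rows>= 1.7
```

```bash
python3 -m pendant '[[32,-62,-3,0,0,1,-0.2],[32,-62,-3,0,0,1,-0.2],[32,-62,-3,0,0,1,-0.2]]'; python3 -c "
from h import *
go(.4625,.229,.28,60)
d=bot.snapshot('wrist'); cv2.imwrite('pics/w1.png',d['frame'][:,:,::-1])
d=bot.snapshot('top'); crop(d,100,130,280,265,4,'t1')"
```

```text
time_s: 2.32
tool_pos: [0.4574, 0.2338, 0.2797]
tool_rot: [-3.139, -0.002, 1.055]
contact_force: [-0.7, 1.5, 0.0]
finger_gap: 0.0549
shift [-1.7  6.8 -0.3] turn [-0.14 -0.12  0.46] | at [0.4574 0.2338 0.2797] psi 60.5 t 2.32 F [-0.7  1.5  0. ] gap 0.0549 rows>= 0.2
```

View pics/w1.png

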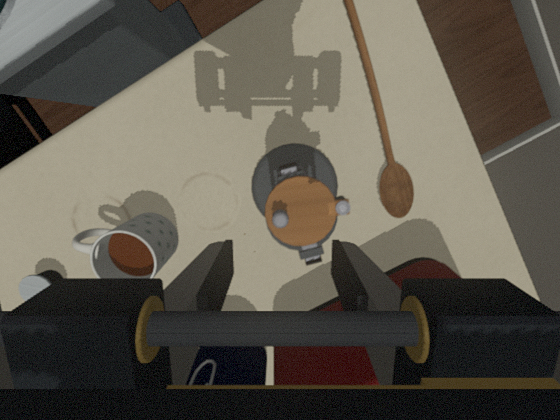

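View pics/t1.png

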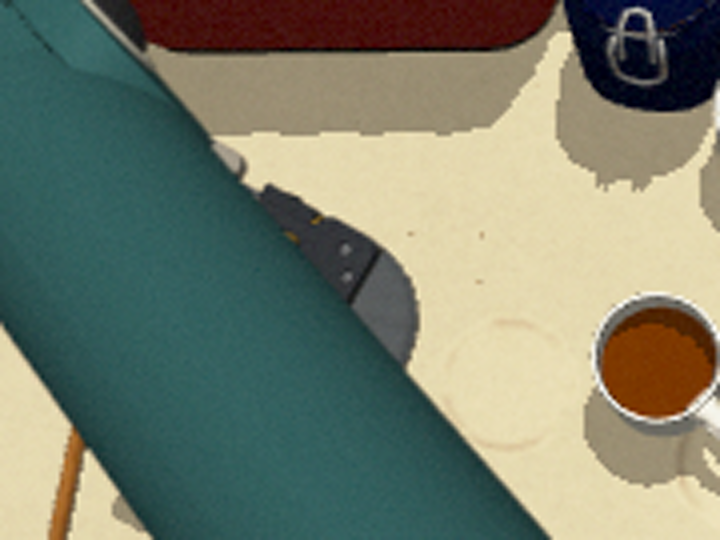

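Wrist view shows the lid centre near (303,212), the knob top near (279,215) and the pin near (343,207). I'll measure these by ray.

```bash
python3 - <<'E'
from h import *
d=bot.snapshot('wrist'); crop(d,235,135,375,275,4,'w1c')
hsv=cv2.cvtColor(d['frame'],cv2.COLOR_RGB2HSV)
m=((hsv[...,0]<20)&(hsv[...,1]>110)&(hsv[...,2]>60)).astype('uint8'); m[:,:250]=0;m[:,350:]=0;m[:160]=0;m[265:]=0
c,_=cv2.findContours(m,0,cv2.CHAIN_APPROX_NONE); c=max(c,key=cv2.contourArea); e=cv2.fitEllipse(cv2.convexHull(c)); print(e,ray(d,*e[0],.1735))
print(d['xyz']); go(.4625,.229,.28,60)
E
```

```text
((305.3484802246094, 203.22019958496094), (69.32142639160156, 74.40909576416016), 78.8779067993164) [0.46577956 0.24908634 0.1735    ]
[0.40252995 0.26193919 0.45026017]
shift [ 2.3 -0.3 -0.8] turn [ 0.05  0.03 -0.13] | at [0.4616 0.2268 0.2792] psi 59.9 t 2.47 F [-0.4 -1.1 -0.5] gap 0.0548 rows>= 0.1
```

View pics/w1c.png

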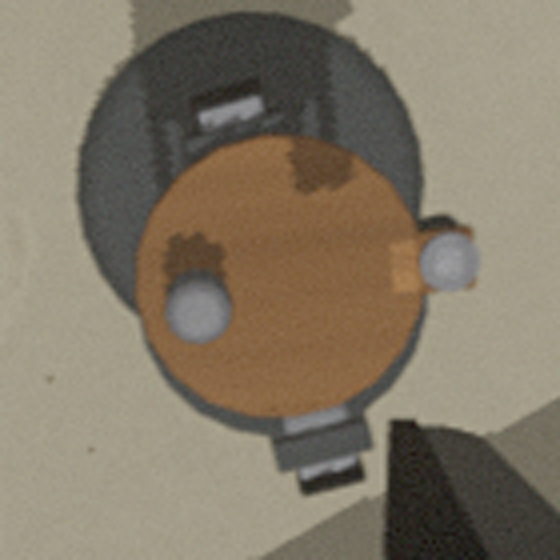

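```bash
python3 - <<'E'
from h import *
d=bot.snapshot('wrist')
P=lambda x,y:(235+(x+.5)/4-.5,135+(y+.5)/4-.5)
k=ray(d,*P(199,310),.195);p=ray(d,*P(449,261),.181); f=ray(d,*P(227,93),.167);b=ray(d,*P(335,480),.167)
print('knob',k,'pin',p,np.linalg.norm((k-p)[:2]));u=(p-k)[:2];print(np.degrees(np.arctan2(u[1],u[0])));u/=np.linalg.norm(u)
print('axis',k[:2]+.018*u,p[:2]-.037*u, 'tabs',f,b,(f+b)/2,np.linalg.norm(f-b),np.degrees(np.arctan2(*(b-f)[[1,0]])))
# foot
e=P(250,190);print('foot',ray(d,*e,.014))
print(proj(d,bot.read_state()['tool_pos']))
E
```

```text
knob [0.45962948 0.23026108 0.195     ] pin [0.48004525 0.27993564 0.181     ] 0.0537062964252856
67.65781178343872
axis [0.46647196 0.24690982] [0.46598017 0.24571323] tabs [0.42686082 0.2563813  0.167     ] [0.51715384 0.23394006 0.167     ] [0.47200733 0.24516068 0.167     ] 0.09303998783090275 -13.957377707539807
foot [0.47177611 0.2446239  0.014     ]
(np.float64(281.0088875193801), np.float64(255.43771213488355))
```

```bash
python3 -c "
from h import *
go(.4605,.2298,.179,60)"
```

```text
shift [  2.5  -3.2 100.1] turn [ 0.05  0.03 -0.23] | at [0.462  0.2261 0.2791] psi 59.8 t 2.52 F [ 0.8 -0.1 -0.6] gap 0.0553 rows>= 2.4
```

```bash
python3 -m pendant '[[2.5,-3,40,0,0,0,0.1],[2.5,-3,75,0,0,0,0.1],[2.5,-3,75,0,0,0,0.1]]'; python3 -c "
from h import *
go(.4605,.2298,.179,60)
d=bot.snapshot('wrist'); crop(d,180,130,380,280,4,'w2')"
```

```text
time_s: 2.77
tool_pos: [0.4576, 0.2268, 0.1988]
tool_rot: [-3.136, 0.009, 1.042]
contact_force: [-0.8, -0.2, -1.0]
finger_gap: 0.042
shift [ 4.2  1.1 19.7] turn [-0.32  0.5  -0.3 ] | at [0.4576 0.2268 0.1988] psi 59.7 t 2.77 F [-0.8 -0.2 -1. ] gap 0.042 rows>= 0.5
```

View pics/w2.png

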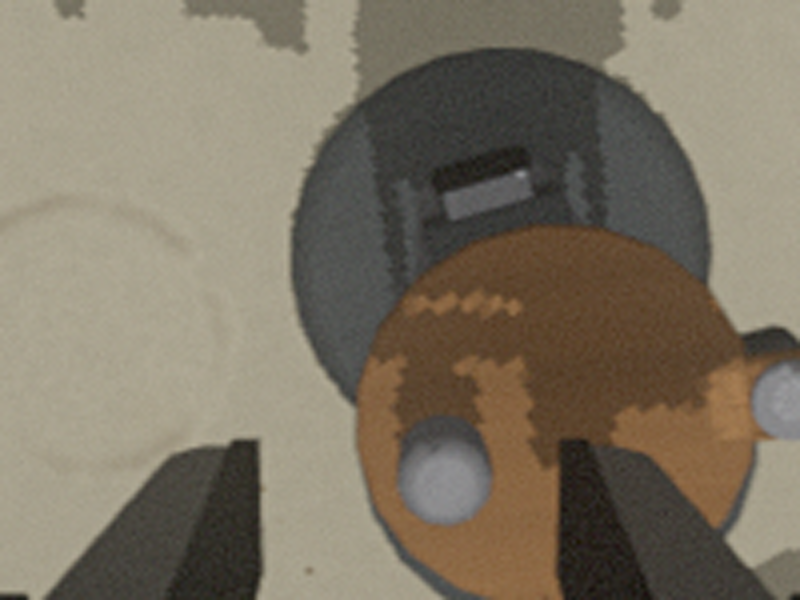

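```bash
python3 - <<'E'
from h import *
d=bot.snapshot('wrist'); crop(d,180,130,380,280,4,'w3')
go(.4605,.2298,.179,60)
print(ray(d,180+443/4,130+485/4,.195),proj(d,bot.read_state()['tool_pos']))
E
```

```text
shift [ 0.2  0.2 25.1] turn [-0.08  0.09 -0.25] | at [0.4603 0.2297 0.2041] psi 59.8 t 2.87 F [0.8 0.9 1. ] gap 0.0418 rows>= 0.6
[0.46216424 0.2324013  0.195     ] (np.float64(285.1959957054748), np.float64(256.5610243312512))
```

View pics/w3.png

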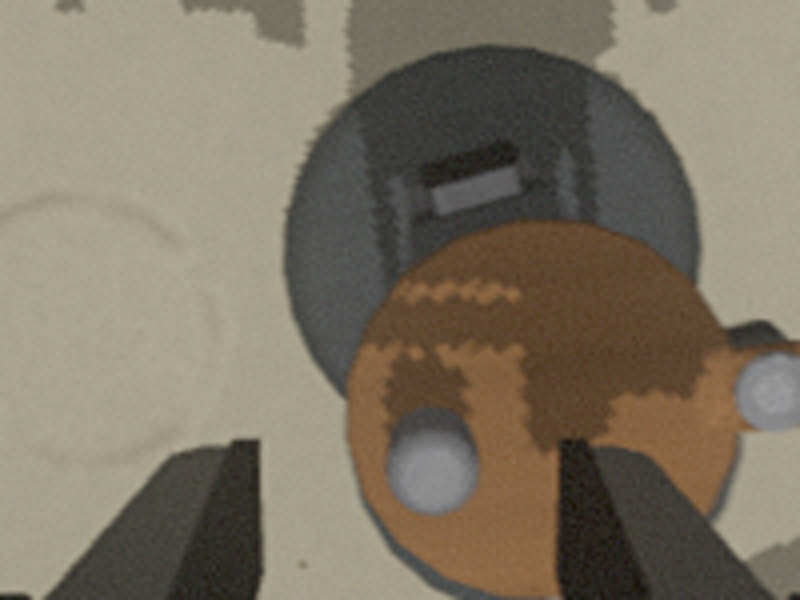

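```bash
python3 - <<'E'
from h import *
d=bot.snapshot('wrist')
k=ray(d,180+432/4,130+473/4,.195);print(k); go(k[0],k[1],.179,60)
E
```

```text
[0.46186092 0.23300258 0.195     ]
shift [ 2.5 -0.5 26.4] turn [ 0.03 -0.05 -0.23] | at [0.4611 0.2306 0.2054] psi 59.8 t 2.92 F [1.  0.3 0. ] gap 0.0411 rows>= 0.6
```

```bash
python3 -m pendant '[[1.5,-0.5,26,0,0,0,0.1],[1.5,-0.5,26,0,0,0,0.1],[1.5,-0.5,26,0,0,0,0.7],[1.5,-0.5,26,0,0,0,0.9],[1.5,-0.5,26,0,0,0,0.9]]'; python3 -c "
from h import *
go(.4615,.2315,.179,60)"
```

```text
time_s: 3.33
tool_pos: [0.4612, 0.233, 0.1799]
tool_rot: [3.14, -0.002, 1.045]
contact_force: [-0.5, 0.7, -0.2]
finger_gap: 0.0235
shift [-1.1  1.   0.9] turn [ 0.1  -0.11 -0.15] | at [0.4612 0.233  0.1799] psi 59.9 t 3.33 F [-0.5  0.7 -0.2] gap 0.0235 rows>= 0.0
```

```bash
python3 -m pendant '[[0,0,0,0,0,0,0.9],[0,0,0,0,0,0,0.9],[0,0,0,0,0,0,0.9]]'; python3 -c "
from h import *
go(.4615,.2315,.179,60)"
```

```text
time_s: 3.58
tool_pos: [0.4602, 0.231, 0.1791]
tool_rot: [3.14, 0.003, 1.044]
contact_force: [-3.0, -4.3, 6.9]
finger_gap: 0.0125
shift [1.1 0.9 0.1] turn [ 0.08  0.17 -0.17] | at [0.4602 0.231  0.1791] psi 59.8 t 3.58 F [-3.  -4.3  6.9] gap 0.0125 rows>= 0.0
```

```bash
cat > arc.py <<'E'
import sys
from h import *
# arc.py a0 a1 n : displacements from the current pose along circle about the pin, in tool axes
pin=np.array([.4802,.2811])
s=bot.read_state(); Rc=Ro.from_euler('xyz',s['tool_rot'])
a0,a1,n=float(sys.argv[1]),float(sys.argv[2]),int(sys.argv[3])
c=lambda a:.055*np.array([np.cos(np.radians(a)),np.sin(np.radians(a)),0])
for a in np.linspace(a0,a1,n+1)[1:]: print(round(a,1),np.round(Rc.inv().apply(c(a)-c(a0))*1000,1), pin+c(a)[:2])
E
python3 arc.py -111 -240 10
```

```text
-123.9 [ -0.6 -12.3  -0. ] [0.44952402 0.23544932]
-136.8 [  1.6 -24.5  -0. ] [0.44010673 0.24344991]
-149.7 [  6.4 -35.9  -0.1] [0.43271324 0.25335098]
-162.6 [ 13.7 -45.9  -0.1] [0.42771678 0.26465276]
-175.5 [ 23.  -54.   -0.1] [0.42536955 0.27678475]
-188.4 [ 33.9 -59.8  -0.2] [0.42579002 0.28913457]
-201.3 [ 45.8 -63.1  -0.2] [0.42895698 0.30107882]
-214.2 [ 58.2 -63.6  -0.3] [0.43471057 0.31201459]
-227.1 [ 70.3 -61.4  -0.3] [0.44276035 0.32138986]
-240.0 [ 81.7 -56.5  -0.3] [0.4527    0.3287314]
```

```bash
python3 -m pendant '[[-0.6,-12.3,0,0,0,0,0.9],[1.6,-24.5,0,0,0,0,0.9],[6.4,-36,0,0,0,0,0.9],[13.7,-46,0,0,0,0,0.9],[23,-54,0,0,0,0,0.9]]'; python3 -c "
from h import *
go(.4258,.2891,.179,60)"; python3 arc.py -175.5 -240 5
```

```text
time_s: 4.0
tool_pos: [0.4224, 0.2767, 0.1787]
tool_rot: [-3.141, 0.009, 1.043]
contact_force: [-9.2, -7.9, 10.9]
finger_gap: 0.0127
shift [12.4 -3.4 -0.4] turn [-0.01  0.52 -0.27] | at [0.4224 0.2767 0.1787] psi 59.7 t 4.0 F [-9.2 -7.9 10.9] gap 0.0127 rows>= 0.3
-188.4 [10.9 -5.9 -0.1] [0.42579002 0.28913457]
-201.3 [22.8 -9.1 -0.2] [0.42895698 0.30107882]
-214.2 [35.1 -9.7 -0.3] [0.43471057 0.31201459]
-227.1 [47.3 -7.5 -0.4] [0.44276035 0.32138986]
-240.0 [58.6 -2.6 -0.5] [0.4527    0.3287314]
```

```bash
python3 -m pendant '[[11,-5.9,-1,0,0,0,0.9],[22.8,-9,-1,0,0,0,0.9],[35,-9.7,-1,0,0,0,0.9],[47.3,-7.5,-1,0,0,0,0.9],[58.6,-2.6,-1,0,0,0,0.9]]'; python3 -c "
from h import *
go(.4527,.3287,.179,60)"; python3 arc.py -240 -246 1
```

```text
time_s: 4.42
tool_pos: [0.4495, 0.3313, 0.1788]
tool_rot: [-3.139, 0.005, 1.046]
contact_force: [-5.7, -4.3, 0.6]
finger_gap: 0.0127
shift [-0.6  4.1 -0.2] turn [-0.15  0.31 -0.08] | at [0.4495 0.3313 0.1788] psi 59.9 t 4.42 F [-5.7 -4.3  0.6] gap 0.0127 rows>= 0.1
-246.0 [ 4.8  3.1 -0. ] [0.45782948 0.331345  ]
```

Release with settling (two hold rows first), then rise.

```bash
python3 -m pendant '[[3,2,0,0,0,0,0.9],[3,2,0,0,0,0,0.4],[3,2,0,0,0,0,0.2],[3,2,-40,0,0,0,0.2],[3,2,-80,0,0,0,0.2]]'; python3 -c "
from h import *
go(.417,-.14,.28,-15)"
```

```text
time_s: 4.83
tool_pos: [0.4548, 0.3317, 0.2587]
tool_rot: [-3.14, 0.003, 1.045]
contact_force: [1.0, 0.6, 1.4]
finger_gap: 0.0359
shift [-427.1  204.   -20.2] turn [5.000e-02 2.200e-01 7.488e+01] | at [0.4548 0.3317 0.2587] psi 59.9 t 4.83 F [1.  0.6 1.4] gap 0.0359 rows>= 11.4
```

```bash
python3 -m pendant '[[-427,204,-20,0,0,75,-0.4],[-427,204,-20,0,0,75,-0.4],[-427,204,-20,0,0,75,-0.4],[-427,204,-20,0,0,75,-0.4],[-427,204,-20,0,0,75,-0.4]]'; python3 -c "
from h import *
go(.417,-.14,.15,-15)
d=bot.snapshot('top'); crop(d,120,150,270,260,5,'t2')"
```

```text
time_s: 5.25
tool_pos: [0.4387, 0.1234, 0.2688]
tool_rot: [3.14, -0.003, 0.414]
contact_force: [1.2, 0.2, 0.0]
finger_gap: 0.0642
shift [-126.1  232.2  118.9] turn [ 0.05 -0.18 38.7 ] | at [0.4387 0.1234 0.2688] psi 23.7 t 5.25 F [1.2 0.2 0. ] gap 0.0642 rows>= 6.9
```

View pics/t2.png

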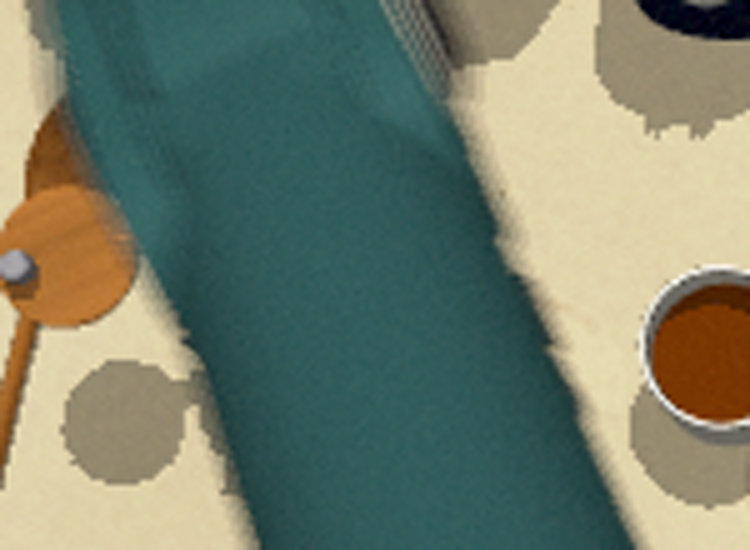

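```bash
python3 -m pendant '[[-126,232,10,0,0,38.5,-0.4],[-126,232,10,0,0,38.5,-0.4],[-126,232,10,0,0,38.5,-0.4],[-126,232,60,0,0,38.5,-0.4],[-126,232,110,0,0,38.5,-0.4]]'; python3 -c "
from h import *
go(.417,-.14,.15,-15)
d=bot.snapshot('top'); crop(d,110,150,240,260,5,'t3');
k=ray(d,0,0,0)"
```

```text
time_s: 5.72
tool_pos: [0.4256, -0.0722, 0.2227]
tool_rot: [3.139, -0.009, -0.213]
contact_force: [0.7, -0.4, -0.8]
finger_gap: 0.0644
shift [ 5.3 67.9 72.9] turn [ 0.12 -0.53  2.78] | at [ 0.4256 -0.0722  0.2227] psi -12.2 t 5.72 F [ 0.7 -0.4 -0.8] gap 0.0644 rows>= 2.4
```

View pics/t3.png

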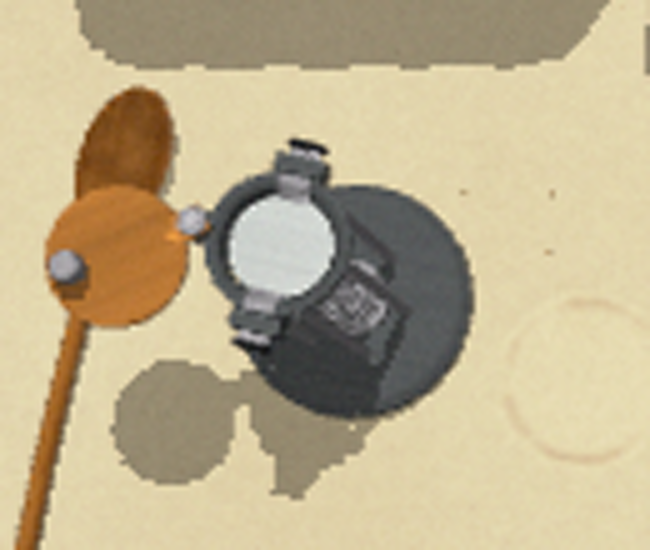

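The lid is aside, the mouth is open and the silver capsule inside shows at crop (282,247). Now measure the mouth axis and lid angle.

```bash
python3 - <<'E'
from h import *
d=bot.snapshot('top')
P=lambda x,y:(110+(x+.5)/5-.5,150+(y+.5)/5-.5)
hsv=cv2.cvtColor(d['frame'],cv2.COLOR_RGB2HSV)
m=((hsv[...,1]<30)&(hsv[...,2]>170)).astype('uint8'); m[:,:150]=0;m[:,182:]=0;m[:184]=0;m[215:]=0
c,_=cv2.findContours(m,0,cv2.CHAIN_APPROX_NONE); c=max(c,key=cv2.contourArea); e=cv2.minEnclosingCircle(c); M=cv2.moments(c);g=(M['m10']/M['m00'],M['m01']/M['m00']); print('capin',g,ray(d,*g,.160),e,ray(d,*e[0],.16),2*e[1]/d['fx']*1.087)
k=ray(d,*P(66,263),.195);p=ray(d,*P(193,221),.181);f=ray(d,*P(250,340),.167);b=ray(d,*P(308,147),.167)
print('pin',p,'knob',k,np.degrees(np.arctan2(*(k-p)[[1,0]])),np.linalg.norm(k-p)); print('tabs',(f+b)/2,np.degrees(np.arctan2(*(b-f)[[1,0]])))
go(.417,-.14,.15,-15)
w=bot.snapshot('wrist'); cv2.imwrite('pics/w4.png',w['frame'][:,:,::-1])
E
```

```text
capin (165.8983532084043, 198.75582055650196) [0.47221084 0.24536392 0.16      ] ((165.8076934814453, 198.73077392578125), 10.338316917419434) [0.47226877 0.24556939 0.16      ] 0.04520645310492624
pin [0.47957971 0.27948796 0.181     ] knob [0.4586244  0.32993499 0.195     ] 112.55763325710961 0.05639173001157381
tabs [0.47220893 0.24467296 0.167     ] -14.706545550211091
shift [10.7 65.6 67.6] turn [0.13 0.24 2.64] | at [ 0.4209 -0.0735  0.2175] psi -12.4 t 5.82 F [-0.1  0.6 -0.5] gap 0.0644 rows>= 2.3
```

View pics/w4.png

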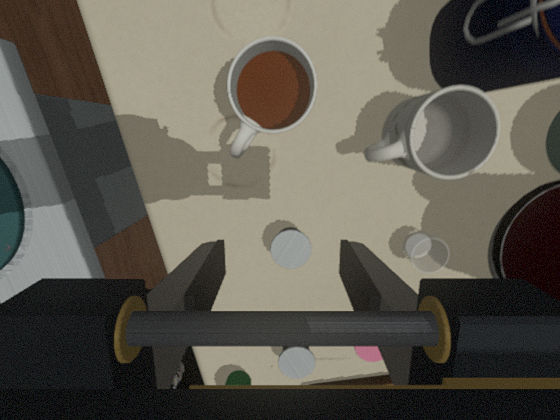

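```bash
python3 - <<'E'
from h import *
d=bot.snapshot('wrist')
hsv=cv2.cvtColor(d['frame'],cv2.COLOR_RGB2HSV)
m=((hsv[...,1]<30)&(hsv[...,2]>150)).astype('uint8'); m[:,:260]=0;m[:,325:]=0;m[:220]=0;m[278:]=0
c,_=cv2.findContours(m,0,cv2.CHAIN_APPROX_NONE); c=max(c,key=cv2.contourArea); (u,v),r=cv2.minEnclosingCircle(c)
k=ray(d,u,v,.036); print((u,v),r,k)
go(.5*(k[0]+.4168),.5*(k[1]-.1402),.024,-14.7)
E
```

```text
(289.0543518066406, 251.70652770996094) 20.40262222290039 [ 0.41666924 -0.13934942  0.036     ]
shift [  7.8  70.9 196.1] turn [-0.    0.    2.94] | at [ 0.4235 -0.0688  0.2201] psi -11.8 t 5.92 F [ 0.9 -0.1 -0.3] gap 0.0644 rows>= 5.0
```

```bash
python3 -m pendant '[[8,41,30,0,0,3,-0.4],[8,71,60,0,0,3,-0.4],[8,71,100,0,0,3,-0.4],[8,71,140,0,0,3,-0.4],[8,71,140,0,0,3,-0.4]]'; python3 -c "
from h import *
go(.4168,-.1398,.02,-14.7)"
```

```text
time_s: 6.33
tool_pos: [0.414, -0.1377, 0.0756]
tool_rot: [-3.14, 0.009, -0.255]
contact_force: [-1.6, 0.5, 0.1]
finger_gap: 0.0643
shift [ 3.8  1.4 55.6] turn [-0.11  0.52  0.09] | at [ 0.414  -0.1377  0.0756] psi -14.6 t 6.33 F [-1.6  0.5  0.1] gap 0.0643 rows>= 1.3
```

```bash
python3 -m pendant '[[0,0,30,0,0,0,-0.4],[0,0,60,0,0,0,-0.4],[0,0,60,0,0,0,-0.4],[0,0,60,0,0,0,-0.4]]'; python3 -c "
from h import *
go(.4168,-.1398,.02,-14.7)
d=bot.snapshot('wrist'); cv2.imwrite('pics/w5.png',d['frame'][:,:,::-1])"
```

```text
time_s: 6.67
tool_pos: [0.4181, -0.1382, 0.0212]
tool_rot: [-3.141, 0.0, -0.254]
contact_force: [0.2, 0.4, 0.9]
finger_gap: 0.0639
shift [-0.8  1.8  1.2] turn [-0.03  0.01  0.14] | at [ 0.4181 -0.1382  0.0212] psi -14.6 t 6.67 F [0.2 0.4 0.9] gap 0.0639 rows>= 0.1
```

View pics/w5.png

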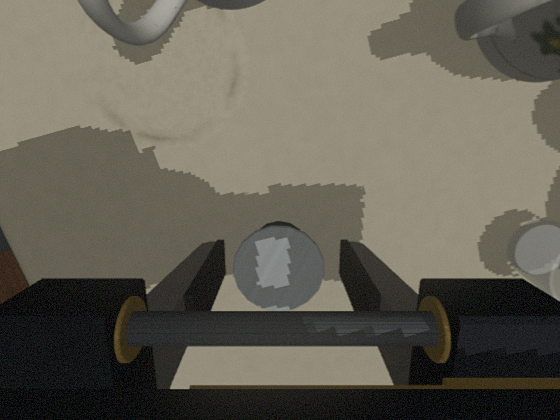

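```bash
python3 - <<'E'
from h import *
d=bot.snapshot('wrist')
k=ray(d,279,266,.036);print(k); go(k[0],k[1],.02,-14.7); print(proj(d,bot.read_state()['tool_pos']+np.array([0,0,.0])))
for u,v in((234,266),(324,266),(279,223)): print(ray(d,u,v,.036)-k)
E
```

```text
[ 0.41825231 -0.13899662  0.036     ]
shift [-1.1  0.   2.5] turn [ 0.   -0.23  0.06] | at [ 0.4193 -0.1392  0.0225] psi -14.6 t 6.77 F [0.1 0.3 0.2] gap 0.0644 rows>= 0.1
(np.float64(281.09303349905446), np.float64(256.2607625152474))
[-0.02276952  0.0059304   0.        ]
[ 0.0227791 -0.0059329  0.       ]
[0.00592932 0.02261755 0.        ]
```

```bash
python3 -m pendant '[[-1,0,2,0,0,0,0.2],[-1,0,2,0,0,0,0.2],[-1,0,2,0,0,0,0.2],[-1,0,2,0,0,0,0.2],[-1,0,2,0,0,0,0.2]]'; python3 -c "
from h import *
go(.4183,-.139,.02,-14.7)"
```

```text
time_s: 7.18
tool_pos: [0.4169, -0.1396, 0.019]
tool_rot: [3.141, -0.002, -0.258]
contact_force: [-1.6, 0.9, 8.2]
finger_gap: 0.0452
shift [ 1.2 -1.  -1. ] turn [ 0.02 -0.1  -0.06] | at [ 0.4169 -0.1396  0.019 ] psi -14.8 t 7.18 F [-1.6  0.9  8.2] gap 0.0452 rows>= 0.0
```

```bash
python3 -m pendant '[[0,0,0,0,0,0,0.4],[0,0,-40,0,0,0,0.4],[0,0,-80,0,0,0,0.4],[0,0,-120,0,0,0,0.4],[0,0,-160,0,0,0,0.4]]'; python3 -c "
from h import *
go(.4718,.245,.225,-14.7)
d=bot.snapshot('scene'); crop(d,230,140,400,260,4,'s2')
d=bot.snapshot('wrist'); cv2.imwrite('pics/w6.png',d['frame'][:,:,::-1])"
```

```text
time_s: 7.6
tool_pos: [0.4155, -0.1389, 0.1797]
tool_rot: [-3.141, 0.001, -0.257]
contact_force: [0.9, 0.3, 0.0]
finger_gap: 0.0452
shift [ -43.2 -385.6  -45. ] turn [-0.03  0.07 -0.03] | at [ 0.4155 -0.1389  0.1797] psi -14.7 t 7.6 F [0.9 0.3 0. ] gap 0.0452 rows>= 9.4
```

View pics/s2.png

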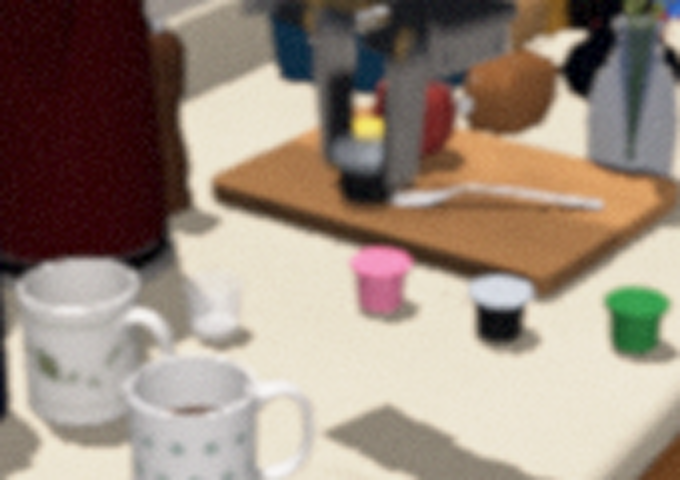

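View pics/w6.png

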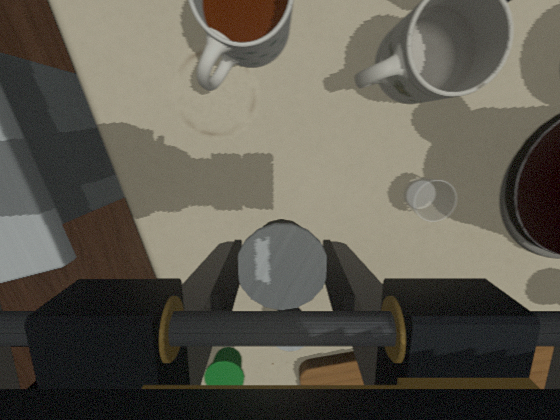

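```bash
python3 - <<'E'
from h import *
d=bot.snapshot('wrist')
s=bot.read_state();p=s['tool_pos']
for uv in((282,265),(238,265),(326,265),(282,309)):
    k=ray(d,*uv,p[2]+.017); print(Ro.from_euler('xyz',s['tool_rot']).inv().apply(k-p)*1000)
go(.4718,.245,.26,-14.7)
E
```

```text
[  2.90646562  -0.53419843 -16.98162957]
[-20.01335621  -0.61771328 -17.13648198]
[ 25.89673341  -0.45042689 -16.82630121]
[  2.93094334  25.09048315 -16.94110738]
shift [ -45.7 -386.   -79.9] turn [ 0.09 -0.39 -0.09] | at [ 0.418  -0.1402  0.181 ] psi -14.8 t 7.75 F [-0.4 -0.4 -0.7] gap 0.0452 rows>= 9.5
```

```bash
python3 -m pendant '[[-10,-40,-35,0,0,0,0.4],[-46,-386,-65,0,0,0,0.4],[-46,-386,-65,0,0,0,0.4],[-46,-386,-65,0,0,0,0.4],[-46,-386,-65,0,0,0,0.4]]'; python3 -c "
from h import *
go(.4718,.245,.245,-14.7)"
```

```text
time_s: 8.17
tool_pos: [0.4402, 0.0577, 0.2217]
tool_rot: [3.141, 0.002, -0.258]
contact_force: [1.8, -0.5, -0.6]
finger_gap: 0.0452
shift [ -17.3 -189.1  -23.5] turn [ 0.06  0.12 -0.1 ] | at [0.4402 0.0577 0.2217] psi -14.8 t 8.17 F [ 1.8 -0.5 -0.6] gap 0.0452 rows>= 4.6
```

```bash
python3 -m pendant '[[-12,-100,-25,0,0,0,0.4],[-17,-189,-25,0,0,0,0.4],[-17,-189,-25,0,0,0,0.4],[-17,-189,-25,0,0,0,0.4],[-17,-189,-25,0,0,0,0.4]]'; python3 -c "
from h import *
go(.4718,.245,.225,-14.7)
d=bot.snapshot('wrist'); cv2.imwrite('pics/w7.png',d['frame'][:,:,::-1])
go(.4718,.245,.225,-14.7)"
```

```text
time_s: 8.58
tool_pos: [0.4719, 0.2476, 0.2465]
tool_rot: [-3.141, 0.003, -0.254]
contact_force: [0.1, 0.3, -0.3]
finger_gap: 0.0448
shift [ 0.6  2.6 21.5] turn [-0.05  0.15  0.16] | at [0.4719 0.2476 0.2465] psi -14.5 t 8.58 F [ 0.1  0.3 -0.3] gap 0.0448 rows>= 0.5
shift [ 1.6  6.5 22. ] turn [-0.27  0.17  0.39] | at [0.4719 0.2516 0.247 ] psi -14.3 t 8.63 F [0.3 4.6 1.2] gap 0.0452 rows>= 0.6
```

View pics/w7.png

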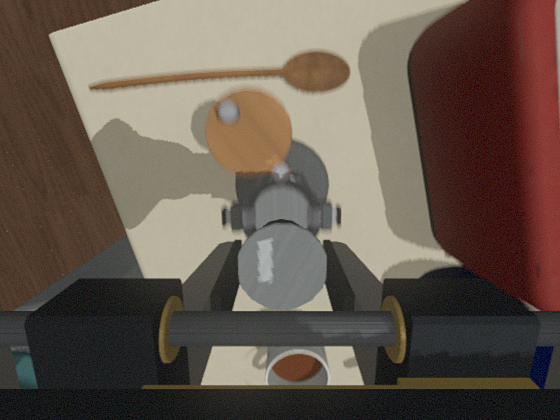

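```bash
python3 -m pendant '[[0,3,0,0,0,0,0.4],[0,3,0,0,0,0,0.4],[0,3,0,0,0,0,0.4]]'; python3 - <<'E'
from h import *
d=bot.snapshot('wrist'); crop(d,200,140,360,290,4,'w8')
go(.4718,.245,.225,-14.7)
s=bot.snapshot('scene'); crop(s,160,190,260,330,4,'s3')
E
```

```text
time_s: 8.88
tool_pos: [0.4718, 0.2386, 0.2463]
tool_rot: [3.139, 0.002, -0.259]
contact_force: [0.5, 0.1, -0.4]
finger_gap: 0.045
shift [-1.8 -6.2 21.7] turn [ 0.11  0.06 -0.17] | at [0.472  0.2386 0.2467] psi -14.9 t 8.93 F [-0.6 -0.3 -0.4] gap 0.0449 rows>= 0.5
```

View pics/w8.png

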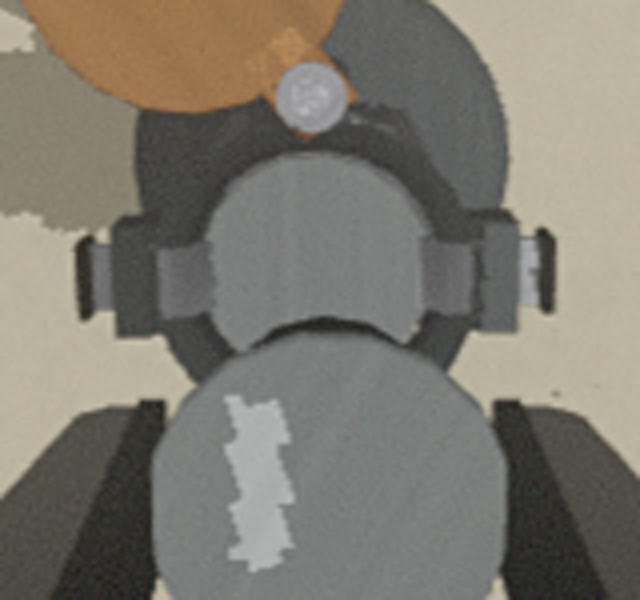

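View pics/s3.png

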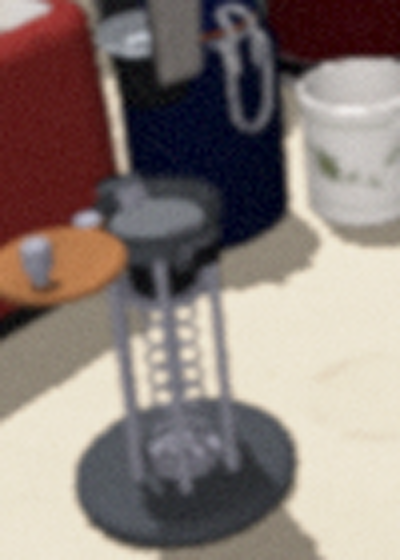

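```bash
python3 - <<'E'
from h import *
d=bot.snapshot('wrist')
crop(d,200,140,360,290,4,'w9')
s=bot.read_state();p=s['tool_pos'];Ri=Ro.from_euler('xyz',s['tool_rot']).inv()
P=lambda x,y:(200+(x+.5)/4-.5,140+(y+.5)/4-.5)
f=ray(d,*P(85,278),.167);b=ray(d,*P(546,272),.167);m=(f+b)/2;print('tabs',m,np.linalg.norm(f-b),np.degrees(np.arctan2(*(b-f)[[1,0]])))
pin=ray(d,*P(313,96),.181);print('pin',pin)
c=ray(d,*P(330,500),p[2]+.017);print('cap',c,'tcp',p,'cap rel',Ri.apply(c-p)*1000)
go(*( m[:2]),.2,-14.7)
E
```

```text
tabs [0.47236109 0.24709405 0.167     ] 0.09203779265920753 -14.053208631185909
pin [0.48166126 0.28278686 0.181     ]
cap [0.4737018 0.240317  0.2643162] tcp [0.47232623 0.23898693 0.2473162 ] cap rel [  0.98583921  -1.62084393 -17.00183174]
shift [-2.  -7.9 47.3] turn [ 0.06  0.01 -0.17] | at [0.4723 0.239  0.2473] psi -14.9 t 9.03 F [-0.1  0.5  0.4] gap 0.0451 rows>= 1.2
```

View pics/w9.png

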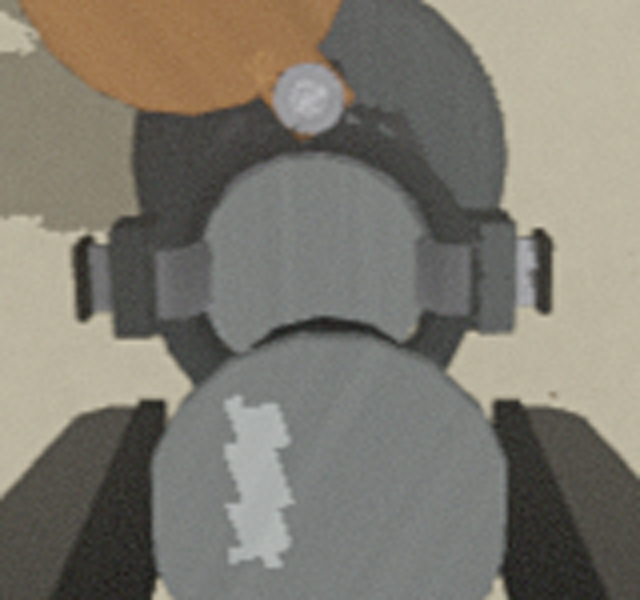

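```bash
python3 -c "
from h import *
go(.4711,.2448,.18,-14.7)"
```

```text
shift [-2.7 -5.4 67.3] turn [ 0.06  0.01 -0.17] | at [0.4723 0.239  0.2473] psi -14.9 t 9.03 F [-0.1  0.5  0.4] gap 0.0451 rows>= 1.6
```

```bash
python3 -m pendant '[[-2.7,-5.5,25,0,0,0,0.4],[-2.7,-5.5,50,0,0,0,0.4],[-2.7,-5.5,60,0,0,0,0.4],[-2.7,-5.5,60,0,0,0,0.4],[-2.7,-5.5,60,0,0,0,0.4]]'; python3 -c "
from h import *
go(.4711,.2448,.18,-14.7)"
```

```text
time_s: 9.45
tool_pos: [0.4712, 0.2461, 0.1879]
tool_rot: [3.141, 0.0, -0.258]
contact_force: [-0.2, 0.5, -0.7]
finger_gap: 0.045
shift [0.3 1.3 7.9] turn [ 0.02  0.02 -0.09] | at [0.4712 0.2461 0.1879] psi -14.8 t 9.45 F [-0.2  0.5 -0.7] gap 0.045 rows>= 0.2
```

```bash
python3 -m pendant '[[0,0.5,5,0,0,0,0.4],[0,0.5,8,0,0,0,0.4],[0,0.5,8,0,0,0,0.4]]'; python3 -c "
from h import *
go(.4711,.2448,.18,-14.7)"
```

```text
time_s: 9.7
tool_pos: [0.4711, 0.2458, 0.1799]
tool_rot: [-3.142, -0.0, -0.258]
contact_force: [0.4, -0.2, -0.5]
finger_gap: 0.0452
shift [ 0.3  1.  -0.1] turn [-0.   -0.03 -0.07] | at [0.4711 0.2458 0.1799] psi -14.8 t 9.7 F [ 0.4 -0.2 -0.5] gap 0.0452 rows>= 0.0
```

```bash
python3 -m pendant '[[0,0.5,1.2,0,0,0,0.4],[0,0.5,1.2,0,0,0,0.4],[0,0.5,1.2,0,0,0,0.4]]'; python3 -c "
from h import *
go(.4711,.2448,.18,-14.7)"
```

```text
time_s: 9.95
tool_pos: [0.4712, 0.2458, 0.1791]
tool_rot: [-3.141, -0.001, -0.257]
contact_force: [0.7, -0.6, 1.3]
finger_gap: 0.0454
shift [ 0.1  1.  -0.9] turn [-0.04 -0.06 -0.05] | at [0.4712 0.2458 0.1791] psi -14.8 t 9.95 F [ 0.7 -0.6  1.3] gap 0.0454 rows>= 0.0
```

```bash
python3 -m pendant '[[0,0,0.5,0,0,0,-0.1],[0,0,0.5,0,0,0,-0.3],[0,0,0.5,0,0,0,-0.4],[0,0,0.5,0,0,0,-0.4]]'; python3 -c "
from h import *
go(.4711,.2448,.26,75.3)
d=bot.snapshot('scene'); crop(d,150,170,260,320,4,'s4')
d=bot.snapshot('wrist'); crop(d,200,140,360,290,4,'w10')"
```

```text
time_s: 10.28
tool_pos: [0.4706, 0.2454, 0.1778]
tool_rot: [3.141, 0.0, -0.257]
contact_force: [-0.6, 0.5, -0.0]
finger_gap: 0.0641
shift [  0.6   0.5 -82.2] turn [-0.000e+00  3.000e-02 -9.005e+01] | at [0.4706 0.2454 0.1778] psi -14.8 t 10.28 F [-0.6  0.5 -0. ] gap 0.0641 rows>= 12.6
```

View pics/s4.png

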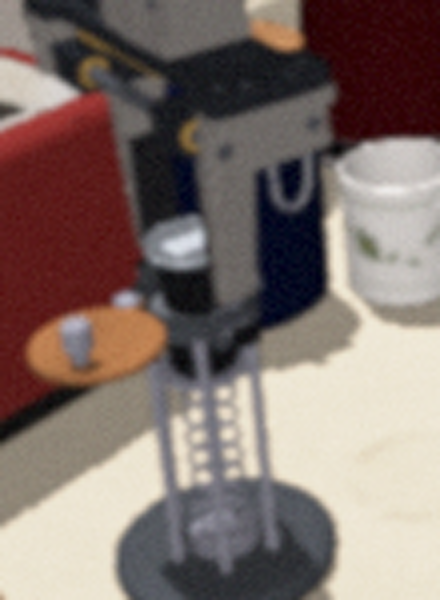

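View pics/w10.png

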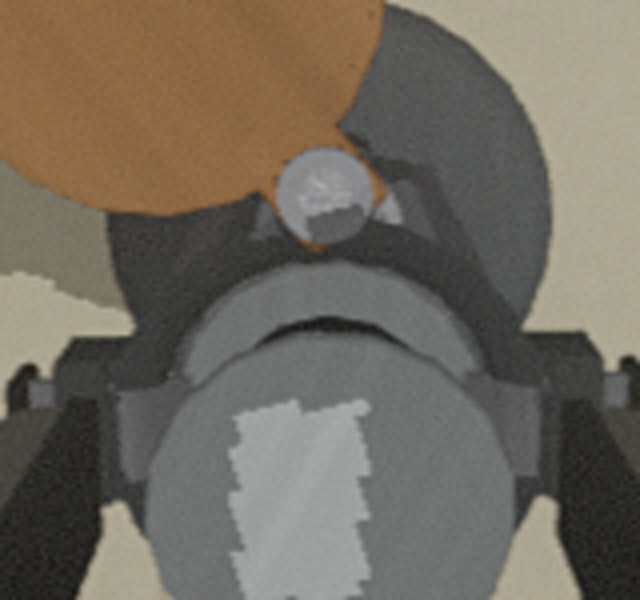

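```bash
python3 - <<'E'
from h import *
d=bot.snapshot('wrist')
P=lambda x,y:(200+(x+.5)/4-.5,140+(y+.5)/4-.5)
print('tabs',(ray(d,*P(22,390),.167)+ray(d,*P(632,388),.167))/2,'cap',ray(d,*P(331,516),.196),'pin',ray(d,*P(326,195),.181))
go(.471,.246,.26,75.3)
E
```

```text
tabs [0.47307246 0.25247634 0.167     ] cap [0.47180723 0.24522843 0.196     ] pin [0.48101477 0.28293594 0.181     ]
shift [  0.2  -0.5 -82.1] turn [-0.000e+00  2.000e-02 -9.005e+01] | at [0.4707 0.2455 0.1779] psi -14.7 t 10.43 F [-0.6  0.   0.4] gap 0.0644 rows>= 12.6
```

```bash
python3 -m pendant '[[0,0,-30,0,0,0,-0.4],[0,0,-55,0,0,0,-0.4],[0,0,-60,0,0,-90,0.3],[0,0,-60,0,0,-90,1],[0,0,-60,0,0,-90,1]]'; python3 -c "
from h import *
go(.4714,.2455,.235,75.3)"
```

```text
time_s: 10.85
tool_pos: [0.4711, 0.2458, 0.2388]
tool_rot: [3.142, -0.002, 0.124]
contact_force: [0.1, 0.2, -0.4]
finger_gap: 0.0461
shift [0.3 0.3 3.8] turn [ 6.000e-02 -8.000e-02 -6.821e+01] | at [0.4711 0.2458 0.2388] psi 7.1 t 10.85 F [ 0.1  0.2 -0.4] gap 0.0461 rows>= 9.5
```

```bash
python3 -m pendant '[[0,0,0,0,0,-68,1],[0,0,0,0,0,-68,1],[0,0,0,0,0,-68,1],[0,0,0,0,0,-68,1],[0,0,0,0,0,-68,1]]'; python3 -c "
from h import *
go(.4714,.2455,.235,75.3)"
```

```text
time_s: 11.27
tool_pos: [0.4707, 0.2455, 0.238]
tool_rot: [3.142, 0.0, 0.749]
contact_force: [-0.2, 0.3, -0.3]
finger_gap: 0.0128
shift [0.5 0.4 3. ] turn [ 0.00e+00  1.00e-02 -3.24e+01] | at [0.4707 0.2455 0.238 ] psi 42.9 t 11.27 F [-0.2  0.3 -0.3] gap 0.0128 rows>= 4.5
```

```bash
python3 -m pendant '[[0.5,0.4,3,0,0,-32.5,1],[0.5,0.4,3,0,0,-32.5,1],[0.5,0.4,3,0,0,-32.5,1],[0.5,0.4,3,0,0,-32.5,1],[0.5,0.4,3,0,0,-32.5,1]]'; python3 -c "
from h import *
go(.4714,.2455,.2,75.3)
d=bot.snapshot('wrist'); crop(d,180,130,380,280,4,'w11')"
```

```text
time_s: 11.68
tool_pos: [0.4714, 0.2455, 0.2349]
tool_rot: [-3.141, 0.0, 1.315]
contact_force: [0.2, -0.5, -0.0]
finger_gap: 0.0003
shift [ 0.   0.  34.9] turn [-0.02  0.    0.07] | at [0.4714 0.2455 0.2349] psi 75.4 t 11.68 F [ 0.2 -0.5 -0. ] gap 0.0003 rows>= 0.8
```

View pics/w11.png

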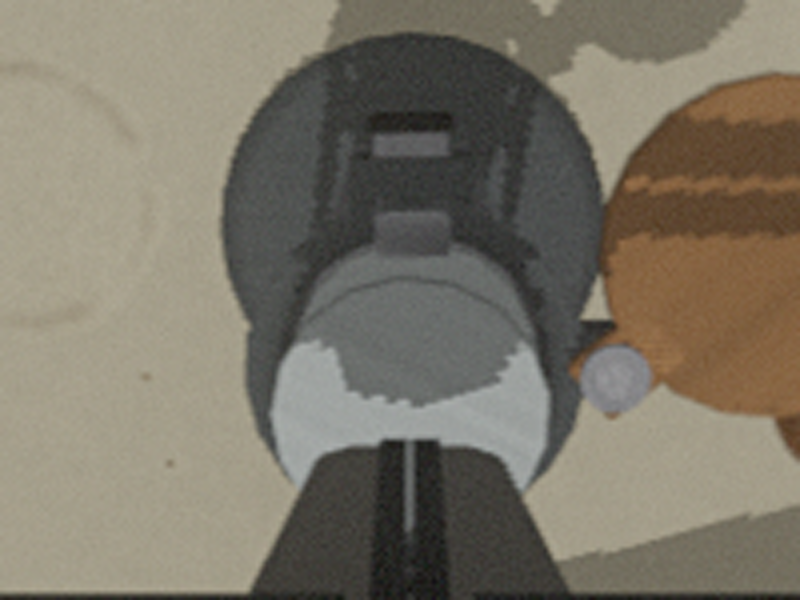

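```bash
python3 -m pendant '[[0,0,20,0,0,0,1],[0,0,36,0,0,0,1],[0,0,42,0,0,0,1],[0,0,48,0,0,0,1],[0,0,54,0,0,0,1]]'; python3 -c "
from h import *
go(.4714,.2455,.157,75.3)"
```

```text
time_s: 12.15
tool_pos: [0.4718, 0.246, 0.1813]
tool_rot: [3.141, -0.001, 1.309]
contact_force: [-0.3, -0.7, 2.3]
finger_gap: 0.0007
shift [-0.6 -0.2 24.3] turn [ 0.04 -0.04 -0.29] | at [0.4718 0.246  0.1813] psi 75.0 t 12.15 F [-0.3 -0.7  2.3] gap 0.0007 rows>= 0.6
```

```bash
python3 -m pendant '[[-0.5,0,6,0,0,0,1],[-0.5,0,12,0,0,0,1],[-0.5,0,18,0,0,0,1],[-0.5,0,23,0,0,0,1],[-0.5,0,24,0,0,0,1]]'; python3 -c "
from h import *
go(.4714,.2455,.157,75.3)"
```

```text
time_s: 12.57
tool_pos: [0.4712, 0.2451, 0.1565]
tool_rot: [-3.141, 0.0, 1.31]
contact_force: [0.2, -0.0, 4.1]
finger_gap: 0.0003
shift [ 0.4  0.1 -0.5] turn [-0.01  0.   -0.26] | at [0.4712 0.2451 0.1565] psi 75.0 t 12.57 F [ 0.2 -0.   4.1] gap 0.0003 rows>= 0.0
```

```bash
python3 -m pendant '[[0,0,1.5,0,0,0,1],[0,0,2.5,0,0,0,1],[0,0,2.5,0,0,0,1],[0,0,2.5,0,0,0,1]]'; python3 -c "
from h import *
go(.4714,.2455,.157,75.3)"; python3 -m pendant '[[0,0,-20,0,0,0,1],[0,0,-60,0,0,0,1],[0,0,-80,0,0,0,1],[0,0,-85,0,0,0,1]]'; python3 -c "
from h import *
go(.392,-.292,.26,-14.7)
d=bot.snapshot('wrist'); crop(d,180,130,380,280,4,'w12')
d=bot.snapshot('scene'); crop(d,150,190,260,330,4,'s5')"
```

```text
time_s: 12.9
tool_pos: [0.4714, 0.2452, 0.1547]
tool_rot: [3.141, -0.0, 1.31]
contact_force: [0.1, 0.7, 3.5]
finger_gap: 0.0004
shift [ 0.3 -0.1 -2.3] turn [ 0.02 -0.02 -0.26] | at [0.4714 0.2452 0.1547] psi 75.0 t 12.9 F [0.1 0.7 3.5] gap 0.0004 rows>= 0.1
time_s: 13.23
tool_pos: [0.4724, 0.2462, 0.2426]
tool_rot: [3.138, -0.003, 1.31]
contact_force: [0.8, 0.2, 0.5]
finger_gap: 0.0003
shift [-540.7   61.3  -18.7] turn [ 5.000e-02 -3.000e-01  8.974e+01] | at [0.4724 0.2462 0.2426] psi 75.0 t 13.23 F [0.8 0.2 0.5] gap 0.0003 rows>= 13.1
```

View pics/w12.png

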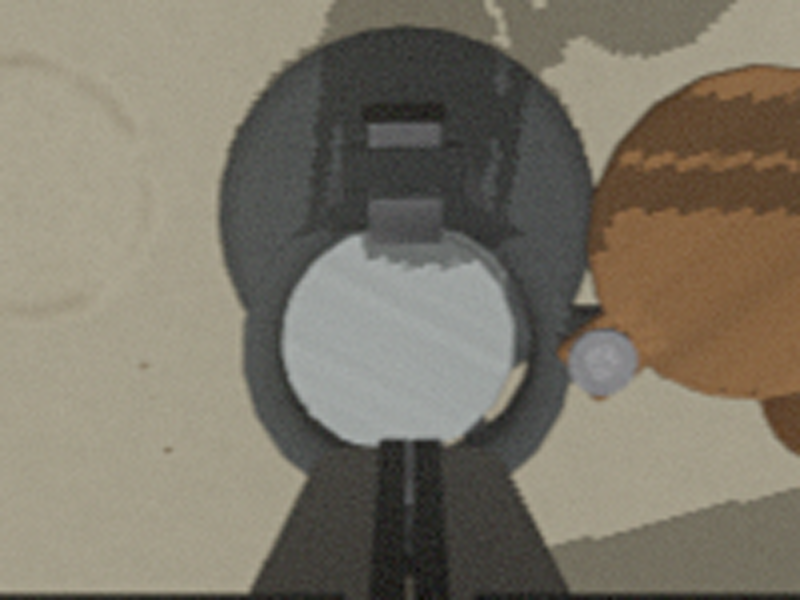

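View pics/s5.png

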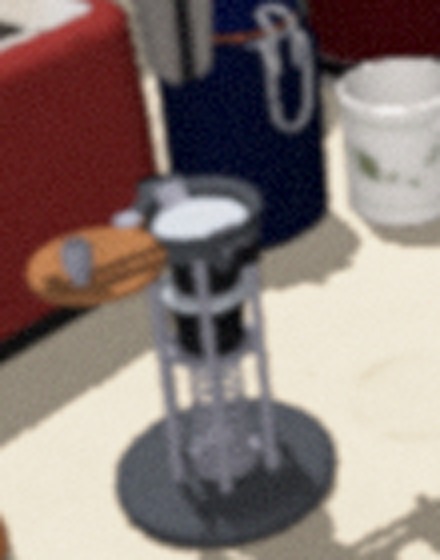

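Capsule A sits flat under the catches and two capsules show in the cage. Next is capsule B, the plain silver/black one that the scene crop s2 showed between the pink and green ones.

```bash
python3 -m pendant '[[-541,61,-19,0,0,90,0.3],[-541,61,-19,0,0,90,-0.4],[-541,61,-19,0,0,90,-0.4],[-541,61,-19,0,0,90,-0.4],[-541,61,-19,0,0,90,-0.4]]'; python3 -c "
from h import *
go(.392,-.292,.26,-14.7)"
```

```text
time_s: 13.75
tool_pos: [0.4385, 0.0368, 0.245]
tool_rot: [-3.14, 0.002, 0.678]
contact_force: [1.1, -1.6, 0.1]
finger_gap: 0.0314
shift [-242.6  226.8  -14.8] turn [-4.000e-02  1.800e-01  5.357e+01] | at [0.4385 0.0368 0.245 ] psi 38.9 t 13.75 F [ 1.1 -1.6  0.1] gap 0.0314 rows>= 8.0
```

```bash
python3 -m pendant '[[-243,227,-5,0,0,53.5,-0.4],[-243,227,-5,0,0,53.5,-0.4],[-243,227,-5,0,0,53.5,-0.4],[-243,227,-5,0,0,53.5,-0.4],[-243,227,-5,0,0,53.5,-0.4]]'; python3 -c "
from h import *
go(.392,-.292,.22,-14.7)"
```

```text
time_s: 14.17
tool_pos: [0.4103, -0.1694, 0.2485]
tool_rot: [-3.141, 0.003, 0.053]
contact_force: [1.0, -0.7, 0.6]
finger_gap: 0.0637
shift [-24.6 121.5  28.5] turn [-1.000e-02  1.500e-01  1.771e+01] | at [ 0.4103 -0.1694  0.2485] psi 3.0 t 14.17 F [ 1.  -0.7  0.6] gap 0.0637 rows>= 3.1
```

```bash
python3 -m pendant '[[-24,122,28,0,0,17.7,-0.4],[-24,122,28,0,0,17.7,-0.4],[-24,122,28,0,0,17.7,-0.4],[-24,122,50,0,0,17.7,-0.4],[-24,122,50,0,0,17.7,-0.4]]'; python3 - <<'E'
from h import *
d=bot.snapshot('wrist'); cv2.imwrite('pics/w13.png',d['frame'][:,:,::-1])
go(.392,-.292,.1,-14.7)
hsv=cv2.cvtColor(d['frame'],cv2.COLOR_RGB2HSV)
m=((hsv[...,1]<30)&(hsv[...,2]>130)).astype('uint8'); m[:,:230]=0;m[:,335:]=0;m[:200]=0;m[300:]=0
c,_=cv2.findContours(m,0,cv2.CHAIN_APPROX_NONE); c=max(c,key=cv2.contourArea); (u,v),r=cv2.minEnclosingCircle(c); print(u,v,r,ray(d,u,v,.036))
E
```

```text
time_s: 14.58
tool_pos: [0.3915, -0.2913, 0.1947]
tool_rot: [-3.138, 0.009, -0.255]
contact_force: [-0.5, 1.7, -0.6]
finger_gap: 0.0642
shift [ 0.2  3.1 96.6] turn [-0.22  0.4   0.34] | at [ 0.3931 -0.2894  0.1966] psi -14.4 t 14.63 F [ 1.6  0.2 -0.1] gap 0.0644 rows>= 2.3
287.5 208.5 19.455175399780273 [ 0.39393581 -0.30224395  0.036     ]
```

View pics/w13.png

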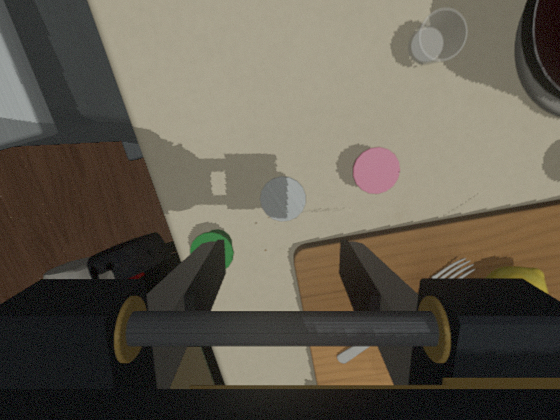

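```bash
python3 -m pendant '[[0,2,40,0,0,0,-0.4],[0,2,80,0,0,0,-0.4],[0,2,120,0,0,0,-0.4],[0,2,120,0,0,0,-0.4],[0,2,120,0,0,0,-0.4]]'; python3 - <<'E'
from h import *
d=bot.snapshot('wrist'); cv2.imwrite('pics/w14.png',d['frame'][:,:,::-1])
go(.392,-.292,.02,-14.7)
E
```

```text
time_s: 15.05
tool_pos: [0.3949, -0.29, 0.0793]
tool_rot: [-3.139, 0.004, -0.246]
contact_force: [0.6, -0.4, 0.8]
finger_gap: 0.0642
shift [-4.1  1.7 61.2] turn [-0.02 -0.03  0.57] | at [ 0.3964 -0.2913  0.0812] psi -14.1 t 15.1 F [ 1.2 -0.2  0.5] gap 0.0643 rows>= 1.5
```

View pics/w14.png

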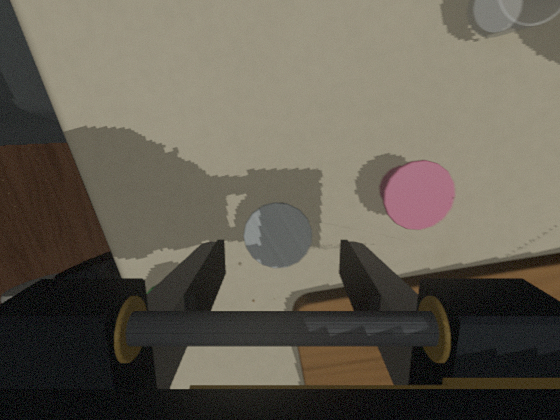

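```bash
python3 - <<'E'
from h import *
d=bot.snapshot('wrist')
k=ray(d,278,235,.036);print(k);go((k[0]+.392)/2,(k[1]-.292)/2,.02,-14.7)
E
```

```text
[ 0.39391335 -0.29345762  0.036     ]
shift [-4.   1.4 62.2] turn [ 0.06 -0.17  0.53] | at [ 0.3971 -0.2922  0.0822] psi -14.2 t 15.15 F [ 0.1 -0.5  1.4] gap 0.0639 rows>= 1.5
```

```bash
python3 -m pendant '[[-4,1.5,30,0,0,0.5,-0.4],[-4,1.5,61,0,0,0.5,-0.4],[-4,1.5,61,0,0,0.5,-0.4],[-4,1.5,61,0,0,0.5,-0.4]]'; python3 - <<'E'
from h import *
d=bot.snapshot('wrist'); cv2.imwrite('pics/w15.png',d['frame'][:,:,::-1])
go(.393,-.292,.02,-14.7)
E
```

```text
time_s: 15.48
tool_pos: [0.3919, -0.293, 0.0206]
tool_rot: [3.141, -0.001, -0.257]
contact_force: [-0.1, 0.0, 0.2]
finger_gap: 0.0645
shift [-0.1 -1.5  1.3] turn [ 0.08 -0.18 -0.04] | at [ 0.3927 -0.2935  0.0213] psi -14.7 t 15.53 F [-0.1 -0.9 -0.3] gap 0.0642 rows>= 0.0
```

View pics/w15.png

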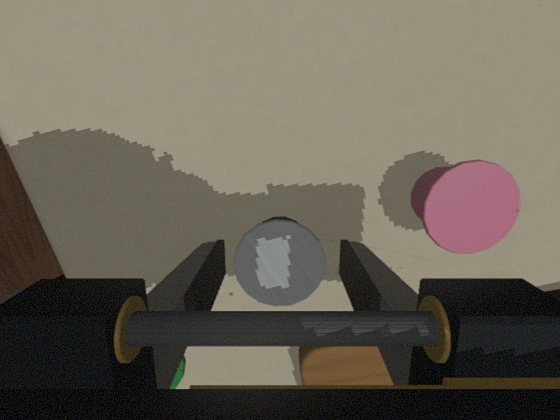

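```bash
python3 -m pendant '[[-0.3,-1.8,1.5,0,0,0,-0.2],[-0.3,-1.8,1.5,0,0,0,0.3],[-0.3,-1.8,1.5,0,0,0,0.4],[-0.3,-1.8,1.5,0,0,0,0.4],[-0.3,-1.8,1.5,0,0,0,0.4]]'; python3 -c "
from h import *
go(.393,-.292,.02,-14.7)"
```

```text
time_s: 15.95
tool_pos: [0.3921, -0.2916, 0.0186]
tool_rot: [3.141, -0.002, -0.258]
contact_force: [-0.4, 0.5, 8.8]
finger_gap: 0.0451
shift [ 1.   0.1 -1.4] turn [ 0.06 -0.12 -0.08] | at [ 0.3921 -0.2916  0.0186] psi -14.8 t 15.95 F [-0.4  0.5  8.8] gap 0.0451 rows>= 0.0
```

```bash
python3 -m pendant '[[0,0,-40,0,0,0,0.4],[0,0,-80,0,0,0,0.4],[0,0,-120,0,0,0,0.4],[0,0,-160,0,0,0,0.4],[0,0,-200,0,0,0,0.4]]'; python3 -c "
from h import *
go(.4712,.2455,.25,-14.7)
d=bot.snapshot('wrist'); cv2.imwrite('pics/w16.png',d['frame'][:,:,::-1])"
```

```text
time_s: 16.37
tool_pos: [0.3908, -0.2905, 0.2195]
tool_rot: [-3.141, 0.0, -0.257]
contact_force: [1.3, -1.0, -0.3]
finger_gap: 0.0453
shift [ -58.8 -538.9  -30.4] turn [-0.01  0.01 -0.05] | at [ 0.3908 -0.2905  0.2195] psi -14.8 t 16.37 F [ 1.3 -1.  -0.3] gap 0.0453 rows>= 13.0
```

View pics/w16.png

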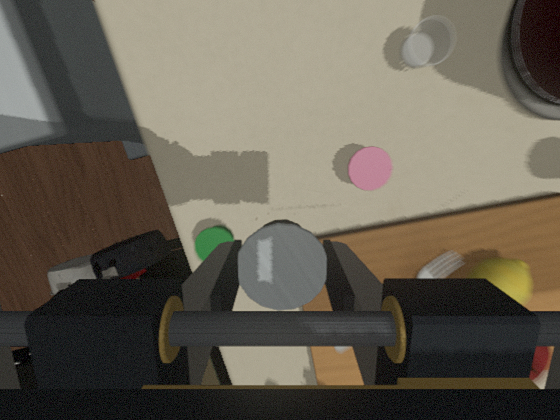

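Capsule B is held squarely at (282,265), the same as A was. Now carry it to the stand.

```bash
python3 -m pendant '[[-59,-539,-30,0,0,0,0.4],[-59,-539,-30,0,0,0,0.4],[-59,-539,-30,0,0,0,0.4],[-59,-539,-30,0,0,0,0.4],[-59,-539,-30,0,0,0,0.4]]'; python3 -c "
from h import *
go(.4712,.2455,.25,-14.7)"
```

```text
time_s: 16.83
tool_pos: [0.4217, -0.0836, 0.2291]
tool_rot: [3.141, -0.001, -0.259]
contact_force: [1.0, -0.6, -0.2]
finger_gap: 0.045
shift [ -36.3 -330.8  -21.2] turn [ 0.05 -0.04 -0.12] | at [ 0.4217 -0.0836  0.2291] psi -14.8 t 16.83 F [ 1.  -0.6 -0.2] gap 0.045 rows>= 8.0
```

```bash
python3 -m pendant '[[-36,-331,-20,0,0,0,0.4],[-36,-331,-20,0,0,0,0.4],[-36,-331,-20,0,0,0,0.4],[-36,-331,-20,0,0,0,0.4],[-36,-331,-20,0,0,0,0.4]]'; python3 -c "
from h import *
go(.4712,.2455,.25,-14.7)"
```

```text
time_s: 17.25
tool_pos: [0.4528, 0.122, 0.2416]
tool_rot: [3.141, -0.001, -0.258]
contact_force: [0.2, -0.0, 0.2]
finger_gap: 0.045
shift [ -13.8 -124.1   -8.5] turn [ 0.04 -0.05 -0.1 ] | at [0.4528 0.122  0.2416] psi -14.8 t 17.25 F [ 0.2 -0.   0.2] gap 0.045 rows>= 3.0
```

```bash
python3 -m pendant '[[-7,-60,0,0,0,0,0.4],[-14,-110,0,0,0,0,0.4],[-14,-124,0,0,0,0,0.4],[-14,-124,0,0,0,0,0.4],[-14,-124,0,0,0,0,0.4]]'; python3 -c "
from h import *
go(.4712,.2455,.182,-14.7)"
```

```text
time_s: 17.67
tool_pos: [0.4699, 0.2467, 0.241]
tool_rot: [-3.141, 0.002, -0.252]
contact_force: [0.2, -1.4, 0.1]
finger_gap: 0.0449
shift [ 1.7  0.9 59. ] turn [-0.05  0.1   0.27] | at [0.4699 0.2467 0.241 ] psi -14.4 t 17.67 F [ 0.2 -1.4  0.1] gap 0.0449 rows>= 1.4
```

```bash
python3 -m pendant '[[1,1,25,0,0,0,0.4],[1,1,45,0,0,0,0.4],[1,1,54,0,0,0,0.4],[1,1,54,0,0,0,0.4],[1,1,54,0,0,0,0.4]]'; python3 -c "
from h import *
go(.4712,.2455,.1795,-14.7)
d=bot.snapshot('wrist'); crop(d,200,140,360,290,4,'w17')
d=bot.snapshot('scene'); crop(d,150,170,260,320,4,'s6')"
```

```text
time_s: 18.08
tool_pos: [0.4721, 0.2415, 0.1876]
tool_rot: [3.141, 0.0, -0.259]
contact_force: [0.6, -0.2, -0.4]
finger_gap: 0.045
shift [-1.9 -3.6  8.1] turn [ 0.03  0.01 -0.16] | at [0.4721 0.2415 0.1876] psi -14.9 t 18.08 F [ 0.6 -0.2 -0.4] gap 0.045 rows>= 0.2
```

View pics/w17.png

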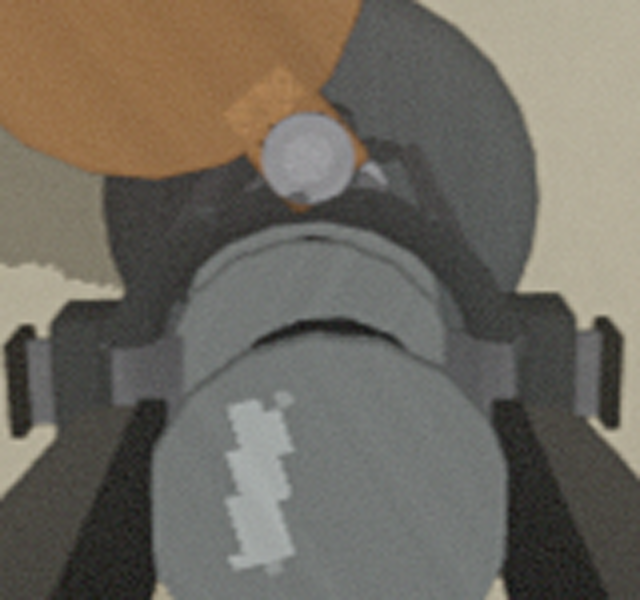

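View pics/s6.png

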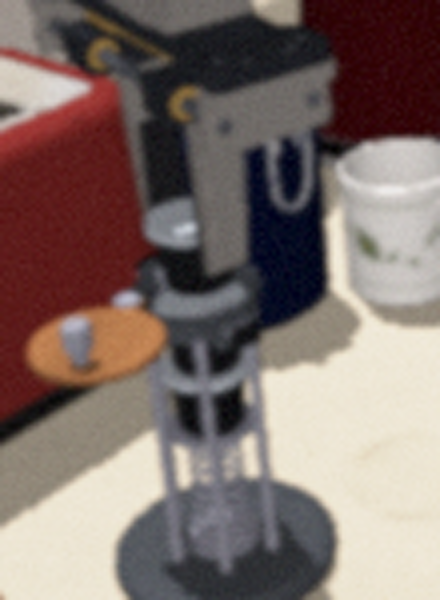

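```bash
python3 -m pendant '[[-2,-3.7,1,0,0,0,0.4],[-2,-3.7,5,0,0,0,0.4],[-2,-3.7,8,0,0,0,0.4],[-2,-3.7,8,0,0,0,0.4],[-2,-3.7,8,0,0,0,0.4]]'; python3 -c "
from h import *
go(.4712,.2455,.179,-14.7)"
```

```text
time_s: 18.6
tool_pos: [0.4708, 0.2467, 0.1793]
tool_rot: [3.141, 0.0, -0.258]
contact_force: [-0.7, 0.9, -0.0]
finger_gap: 0.0452
shift [0.7 1.  0.3] turn [ 0.01  0.01 -0.07] | at [0.4708 0.2467 0.1793] psi -14.8 t 18.6 F [-0.7  0.9 -0. ] gap 0.0452 rows>= 0.0
```

```bash
python3 -m pendant '[[0.6,1,0.8,0,0,0,0.4],[0.6,1,0.8,0,0,0,0.4],[0.6,1,0.8,0,0,0,-0.1],[0.6,1,0.8,0,0,0,-0.4],[0.6,1,0.8,0,0,0,-0.4]]'; python3 -c "
from h import *
go(.4714,.2455,.235,75.3)
d=bot.snapshot('wrist'); crop(d,200,140,360,290,4,'w18')"
```

```text
time_s: 19.02
tool_pos: [0.4711, 0.2453, 0.1784]
tool_rot: [3.141, 0.0, -0.258]
contact_force: [0.0, -0.4, -0.6]
finger_gap: 0.0618
shift [  0.2  -0.3 -56.6] turn [ 1.000e-02  3.000e-02 -9.008e+01] | at [0.4711 0.2453 0.1784] psi -14.8 t 19.02 F [ 0.  -0.4 -0.6] gap 0.0618 rows>= 12.6
```

View pics/w18.png

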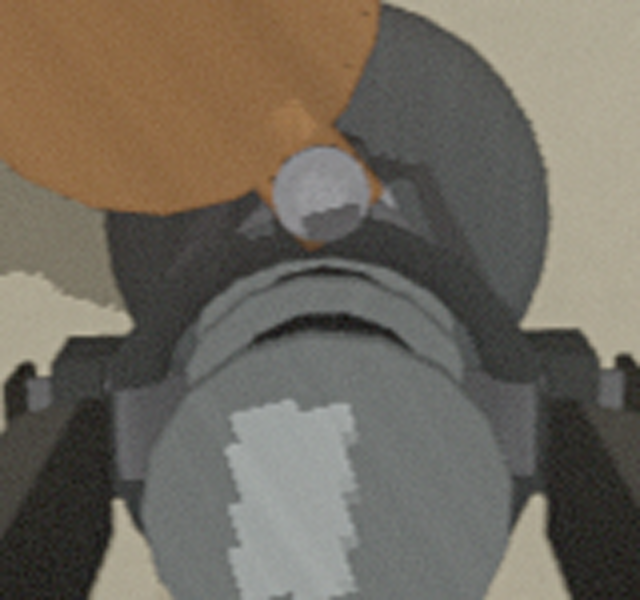

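B stands centred at crop (328,516), the same as A did. Rise, turn, shut, press.

```bash
python3 -m pendant '[[0,0,-30,0,0,0,-0.4],[0,0,-55,0,0,0,-0.4],[0,0,-57,0,0,-90,0.3],[0,0,-57,0,0,-90,1],[0,0,-57,0,0,-90,1]]' >/dev/null; python3 -m pendant '[[0,0,0,0,0,-68,1],[0,0,0,0,0,-68,1],[0,0,0,0,0,-68,1],[0,0,0,0,0,-68,1],[0,0,0,0,0,-68,1]]'; python3 -c "
from h import *
go(.4714,.2455,.235,75.3)"
```

```text
time_s: 19.9
tool_pos: [0.4711, 0.2454, 0.2355]
tool_rot: [3.141, 0.0, 0.748]
contact_force: [-0.2, 0.2, -0.5]
finger_gap: 0.0128
shift [0.3 0.1 0.5] turn [ 1.000e-02  2.000e-02 -3.243e+01] | at [0.4711 0.2454 0.2355] psi 42.9 t 19.9 F [-0.2  0.2 -0.5] gap 0.0128 rows>= 4.5
```

```bash
python3 -m pendant '[[0.3,0.1,0.5,0,0,-32.5,1],[0.3,0.1,0.5,0,0,-32.5,1],[0.3,0.1,0.5,0,0,-32.5,1],[0.3,0.1,0.5,0,0,-32.5,1],[0.3,0.1,0.5,0,0,-32.5,1]]'; python3 -c "
from h import *
go(.4714,.2455,.181,75.3)
d=bot.snapshot('wrist'); crop(d,180,130,380,280,4,'w19')"
```

```text
time_s: 20.32
tool_pos: [0.4714, 0.2454, 0.2348]
tool_rot: [-3.141, 0.0, 1.315]
contact_force: [-0.5, 0.2, 0.4]
finger_gap: 0.0005
shift [ 0.1 -0.  53.8] turn [-0.03  0.01  0.04] | at [0.4714 0.2454 0.2348] psi 75.3 t 20.32 F [-0.5  0.2  0.4] gap 0.0005 rows>= 1.3
```

View pics/w19.png

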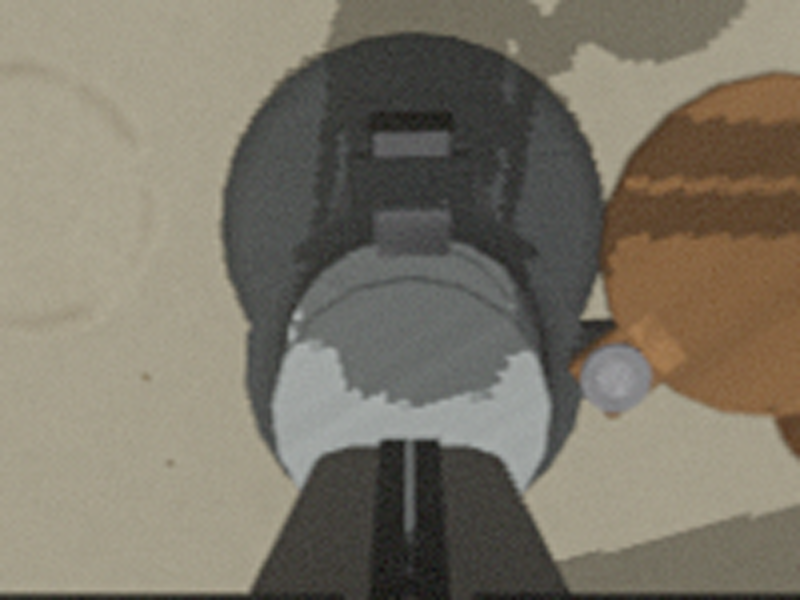

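```bash
python3 -m pendant '[[0,0,20,0,0,0,1],[0,0,36,0,0,0,1],[0,0,42,0,0,0,1],[0,0,48,0,0,0,1],[0,0,54,0,0,0,1]]'; python3 -c "
from h import *
go(.4714,.2455,.155,75.3)"
```

```text
time_s: 20.78
tool_pos: [0.472, 0.2464, 0.1816]
tool_rot: [3.141, -0.001, 1.309]
contact_force: [0.3, 0.3, 4.6]
finger_gap: 0.0005
shift [-1.  -0.4 26.6] turn [ 0.06 -0.07 -0.31] | at [0.472  0.2464 0.1816] psi 75.0 t 20.78 F [0.3 0.3 4.6] gap 0.0005 rows>= 0.6
```

```bash
python3 -m pendant '[[-0.8,0,6,0,0,0,1],[-0.8,0,12,0,0,0,1],[-0.8,0,18,0,0,0,1],[-0.8,0,24,0,0,0,1],[-0.8,0,27,0,0,0,1]]';python3 -m pendant '[[0,0,0,0,0,0,1],[0,0,0,0,0,0,1]]'; python3 -c "
from h import *
go(.4714,.2455,.155,75.3)"
```

```text
time_s: 21.2
tool_pos: [0.4715, 0.2452, 0.154]
tool_rot: [3.141, -0.001, 1.309]
contact_force: [-0.9, 0.7, 5.0]
finger_gap: 0.0004
time_s: 21.37
tool_pos: [0.4714, 0.2452, 0.1543]
tool_rot: [3.141, -0.0, 1.309]
contact_force: [0.7, 0.9, 5.2]
finger_gap: 0.0004
shift [ 0.3 -0.1 -0.7] turn [ 0.02 -0.03 -0.28] | at [0.4714 0.2452 0.1543] psi 75.0 t 21.37 F [0.7 0.9 5.2] gap 0.0004 rows>= 0.0
```

```bash
python3 -m pendant '[[0,0,-20,0,0,0,1],[0,0,-60,0,0,0,1],[0,0,-85,0,0,0,1],[0,0,-85,0,0,0,0.1],[0,0,-85,0,0,0,0.1]]'; python3 -c "
from h import *
go(.4586,.3299,.24,60)
d=bot.snapshot('wrist'); crop(d,180,130,380,280,4,'w20')
d=bot.snapshot('scene'); crop(d,150,190,260,330,4,'s7')"
```

```text
time_s: 21.78
tool_pos: [0.4716, 0.2445, 0.2396]
tool_rot: [3.14, 0.0, 1.309]
contact_force: [-0.1, -0.7, 0.1]
finger_gap: 0.0118
shift [ 79.1 -34.7  -0.5] turn [ 0.09 -0.   14.97] | at [0.4716 0.2445 0.2396] psi 75.0 t 21.78 F [-0.1 -0.7  0.1] gap 0.0118 rows>= 2.1
```

View pics/w20.png

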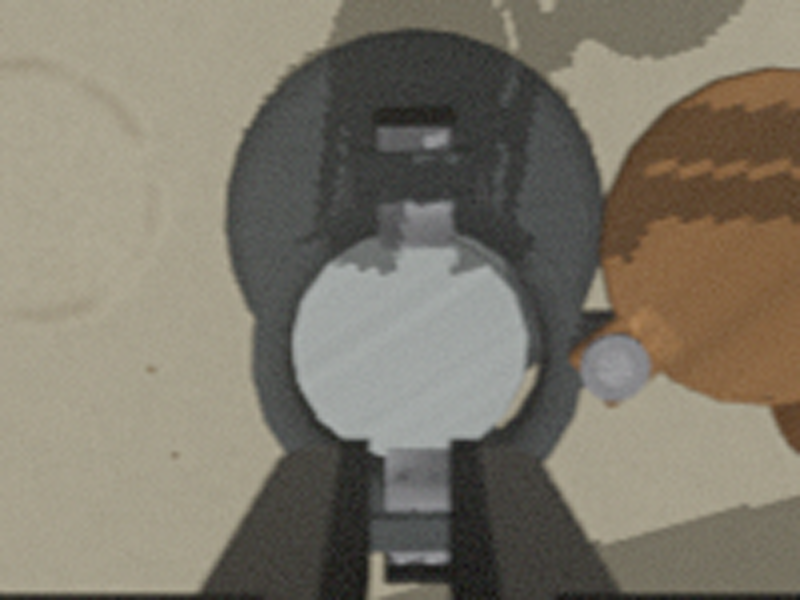

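View pics/s7.png

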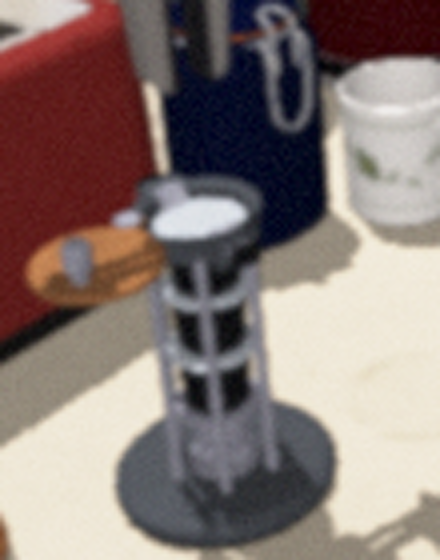

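```bash
python3 -m pendant '[[40,-17,0,0,0,7,0.1],[79,-36,10,0,0,15,0.1],[79,-36,30,0,0,15,0.1],[79,-36,30,0,0,15,0.1]]'; python3 -c "
from h import *
d=bot.snapshot('wrist'); crop(d,180,130,380,280,4,'w21')
go(.459,.331,.181,60)"
```

```text
time_s: 22.22
tool_pos: [0.4534, 0.3315, 0.2051]
tool_rot: [-3.138, 0.006, 1.053]
contact_force: [-0.8, -1.0, -0.5]
finger_gap: 0.0409
shift [ 2.9  3.4 25.2] turn [-0.13  0.31  0.24] | at [0.4547 0.3303 0.2063] psi 60.2 t 22.27 F [-0.5 -0.9  0.6] gap 0.0413 rows>= 0.6
```

View pics/w21.png

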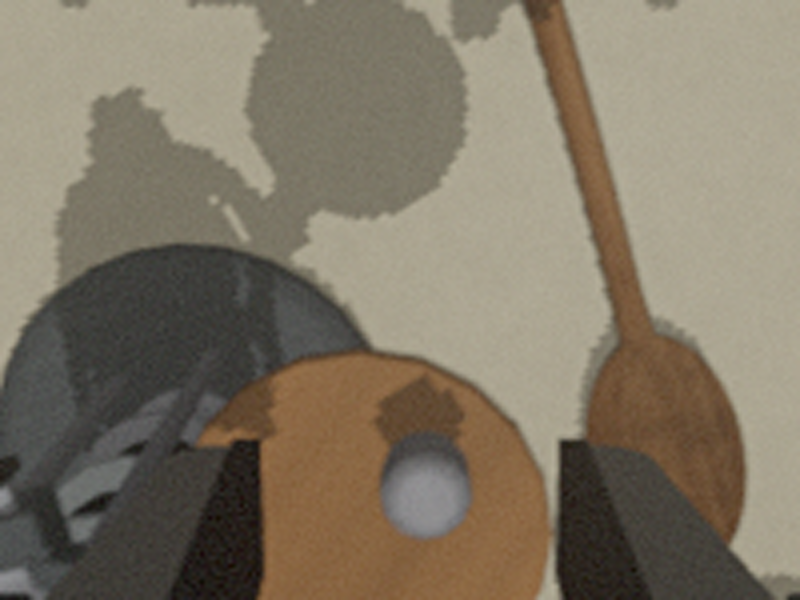

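```bash
python3 - <<'E'
from h import *
d=bot.snapshot('wrist'); crop(d,180,130,380,280,3,'w22')
hsv=cv2.cvtColor(d['frame'],cv2.COLOR_RGB2HSV)
m=((hsv[...,1]<40)&(hsv[...,2]>110)).astype('uint8'); m[:,:258]=0;m[:,312:]=0;m[:225]=0;m[272:]=0
c,_=cv2.findContours(m,0,cv2.CHAIN_APPROX_NONE); c=max(c,key=cv2.contourArea); (u,v),r=cv2.minEnclosingCircle(c)
k=ray(d,u,v,.195); print(u,v,r,k); go(k[0],k[1],.181,60)
E
```

```text
287.79937744140625 251.16241455078125 10.20201587677002 [0.45854927 0.33213629 0.195     ]
shift [ 3.4  1.1 26.4] turn [-0.08  0.21  0.12] | at [0.456  0.3298 0.2074] psi 60.1 t 22.32 F [0.1 0.2 1.1] gap 0.0414 rows>= 0.6
```

View pics/w22.png

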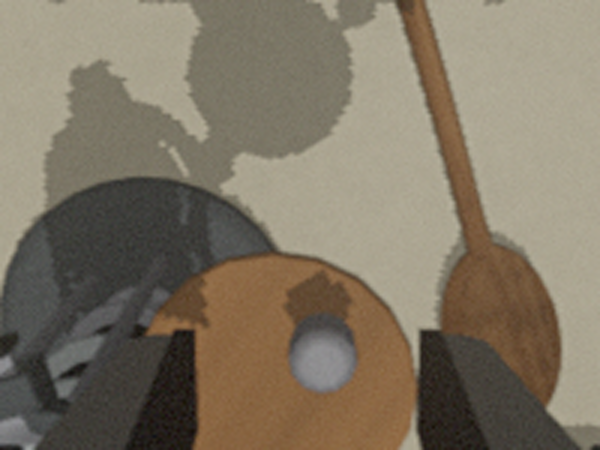

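Knob at (287,251), between the fingers. Descend and grip.

```bash
python3 -m pendant '[[2.5,1,20,0,0,0,0.1],[2.5,1,26,0,0,0,0.1],[2.5,1,26,0,0,0,0.3],[2.5,1,26,0,0,0,0.7],[2.5,1,26,0,0,0,0.9]]';python3 -m pendant '[[0,0,0,0,0,0,0.9],[0,0,0,0,0,0,0.9],[0,0,0,0,0,0,0.9]]'; python3 -c "
from h import *
go(.4585,.332,.181,60)"; python3 arc.py -247 -180 5; 
```

```text
time_s: 22.73
tool_pos: [0.4596, 0.3318, 0.1838]
tool_rot: [3.141, -0.001, 1.047]
contact_force: [-0.8, 0.3, 0.6]
finger_gap: 0.0232
time_s: 22.98
tool_pos: [0.4595, 0.332, 0.1838]
tool_rot: [3.141, -0.0, 1.047]
contact_force: [0.4, -1.8, 3.3]
finger_gap: 0.0123
shift [-0.5 -0.8  2.8] turn [ 0.06 -0.03  0.  ] | at [0.4595 0.332  0.1838] psi 60.0 t 22.98 F [ 0.4 -1.8  3.3] gap 0.0123 rows>= 0.1
-233.6 [-11.1  -6.5  -0. ] [0.44756196 0.32536916]
-220.2 [-23.4 -10.2  -0. ] [0.43819122 0.31660017]
-206.8 [-36.2 -11.   -0. ] [0.43110778 0.30589826]
-193.4 [-48.8  -8.8  -0. ] [0.42669733 0.29384613]
-180.0 [-60.6  -3.7  -0. ] [0.4252 0.2811]
```

```bash
python3 -m pendant '[[-11,-6.5,0,0,0,0,0.9],[-23.4,-10.2,0,0,0,0,0.9],[-36.2,-11,0,0,0,0,0.9],[-48.8,-8.8,0,0,0,0,0.9],[-60.6,-3.7,0,0,0,0,0.9]]'; python3 -c "
from h import *
go(.4252,.2811,.1838,60)"; python3 arc.py -180 -104.5 5
```

```text
time_s: 23.4
tool_pos: [0.4242, 0.2847, 0.184]
tool_rot: [-3.14, -0.006, 1.052]
contact_force: [-3.5, 6.2, 0.4]
finger_gap: 0.0122
shift [-2.6  2.7  0.2] turn [-0.11 -0.33  0.27] | at [0.4242 0.2847 0.184 ] psi 60.3 t 23.4 F [-3.5  6.2  0.4] gap 0.0122 rows>= 0.1
-164.9 [-11.5   8.8  -0.1] [0.42709901 0.26677225]
-149.8 [-20.3  20.2  -0.2] [0.43266489 0.2534339 ]
-134.7 [-25.9  33.6  -0.2] [0.44151329 0.24200603]
-119.6 [-27.7  47.9  -0.3] [0.4530332  0.23327778]
-104.5 [-25.8  62.2  -0.3] [0.4664291  0.22785188]
```

```bash
python3 -m pendant '[[-11.5,8.8,0,0,0,0,0.9],[-20.3,20.2,0,0,0,0,0.9],[-25.9,33.6,0,0,0,0,0.9],[-27.7,47.9,0,0,0,0,0.9],[-25.8,62.2,0,0,0,0,0.9]]'; python3 -m pendant '[[1,4,0,0,0,0,0.9],[1,4,0,0,0,0,0.9],[1,4,0,0,0,0,0.9]]'; python3 -c "
from h import *
go(.4664,.2276,.1838,60)"
```

```text
time_s: 23.82
tool_pos: [0.4651, 0.2287, 0.1838]
tool_rot: [-3.14, 0.0, 1.05]
contact_force: [-5.7, 1.4, 5.5]
finger_gap: 0.0124
time_s: 24.07
tool_pos: [0.4703, 0.227, 0.1838]
tool_rot: [3.141, 0.001, 1.048]
contact_force: [-2.6, -1.9, 5.3]
finger_gap: 0.0123
shift [-1.4 -3.7  0. ] turn [0.01 0.05 0.03] | at [0.4703 0.227  0.1838] psi 60.0 t 24.07 F [-2.6 -1.9  5.3] gap 0.0123 rows>= 0.1
```

```bash
python3 -m pendant '[[1,3,0,0,0,0,0.9],[1,3,0,0,0,0,0.9],[1,3,0,0,0,0,0.9]]'; python3 -c "
from h import *
go(.4664,.2276,.1838,60)
d=bot.snapshot('wrist'); crop(d,180,110,380,260,4,'w23')"
```

```text
time_s: 24.32
tool_pos: [0.4711, 0.2268, 0.1837]
tool_rot: [-3.139, 0.003, 1.049]
contact_force: [-7.9, -1.7, 9.6]
finger_gap: 0.0122
shift [-1.6 -4.4 -0. ] turn [-0.14  0.19  0.12] | at [0.4711 0.2268 0.1837] psi 60.1 t 24.32 F [-7.9 -1.7  9.6] gap 0.0122 rows>= 0.1
```

View pics/w23.png

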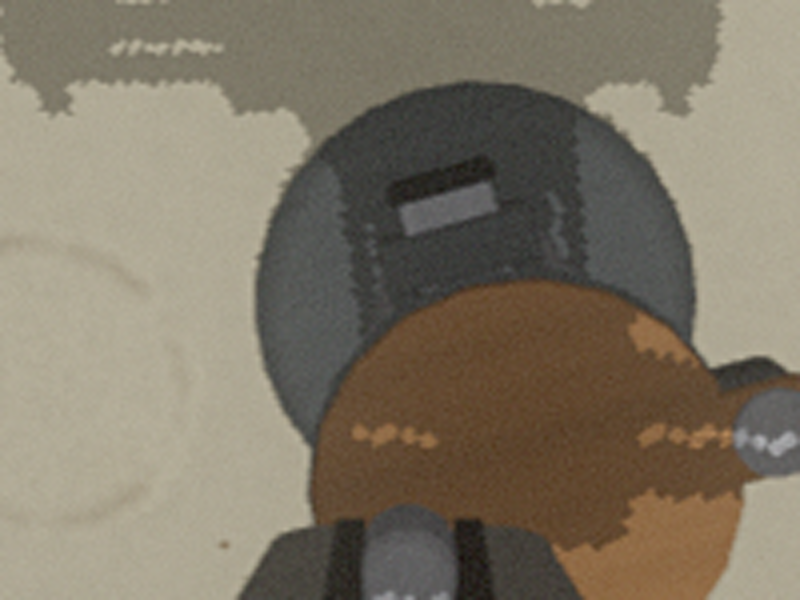

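```bash
python3 -m pendant '[[0,-2,0,0,0,0,0.4],[0,-2,0,0,0,0,0.2],[0,-2,0,0,0,0,0.2],[0,-2,-40,0,0,0,0.2],[0,-2,-80,0,0,0,0.2]]'; python3 -m pendant '[[-30,-30,-20,0,0,0,0.2],[-60,-60,-20,0,0,0,0.2],[-100,-60,-20,0,0,0,0.2],[-140,-60,-20,0,0,0,0.2],[-180,-60,-20,0,0,0,0.2]]'; python3 -c "
from h import *
go(.42,.0,.28,20)
"
```

```text
time_s: 24.78
tool_pos: [0.4708, 0.2266, 0.2625]
tool_rot: [-3.138, 0.003, 1.048]
contact_force: [0.2, 0.1, 0.8]
finger_gap: 0.0369
time_s: 25.2
tool_pos: [0.3553, 0.146, 0.2827]
tool_rot: [-3.13, 0.016, 1.05]
contact_force: [0.4, -0.9, -2.5]
finger_gap: 0.037
shift [-94.5 128.8   2.8] turn [-0.3   1.12 40.16] | at [0.3553 0.146  0.2827] psi 60.2 t 25.2 F [ 0.4 -0.9 -2.5] gap 0.037 rows>= 5.6
```

```bash
python3 -m pendant '[[-94,129,3,0,0,40,0.2],[-94,129,3,0,0,40,0.2],[-94,129,3,0,0,40,0.2],[-94,129,3,0,0,40,0.2],[-94,129,3,0,0,40,0.2]]'; python3 -m pendant '[[0,80,0,0,0,0,0.2],[0,80,0,0,0,0,0.2],[0,80,0,0,0,0,0.2],[0,80,0,0,0,0,0.2]]'; python3 -c "
from h import *
d=bot.snapshot('top'); crop(d,110,150,240,260,5,'t5'); cv2.imwrite('pics/t6.png',d['frame'][:,:,::-1])
d=bot.snapshot('scene'); crop(d,150,190,260,330,4,'s8'); cv2.imwrite('pics/s9.png',d['frame'][:,:,::-1])
go(.42,.0,.28,20)
"
```

```text
time_s: 25.62
tool_pos: [0.4227, -0.0058, 0.2801]
tool_rot: [3.138, 0.02, 0.41]
contact_force: [-0.8, 0.1, -0.6]
finger_gap: 0.0369
time_s: 25.95
tool_pos: [0.4541, -0.0732, 0.2801]
tool_rot: [3.141, 0.02, 0.423]
contact_force: [-0.1, 0.4, 0.3]
finger_gap: 0.0368
shift [ -1.  -78.2   0.3] turn [0.17 1.19 4.51] | at [ 0.4534 -0.0707  0.2804] psi 24.5 t 26.05 F [-0.3 -0.5 -0.2] gap 0.0366 rows>= 1.9
```

View pics/t5.png

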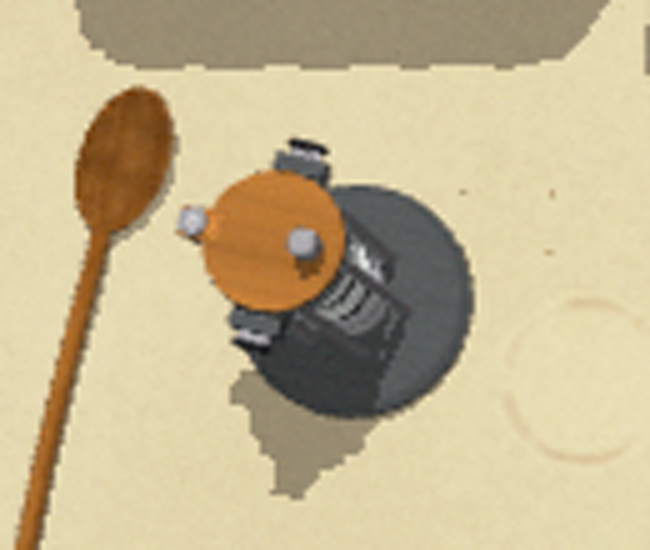

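View pics/s8.png

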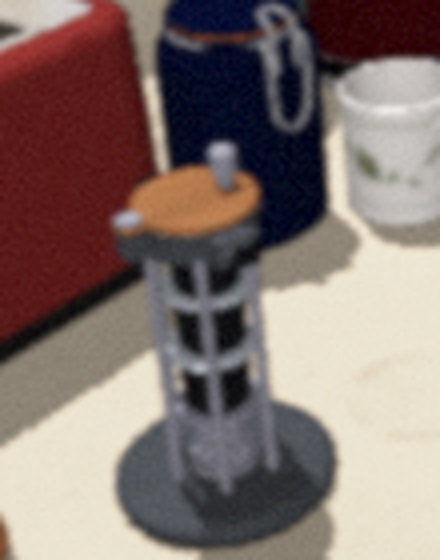

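View pics/s9.png

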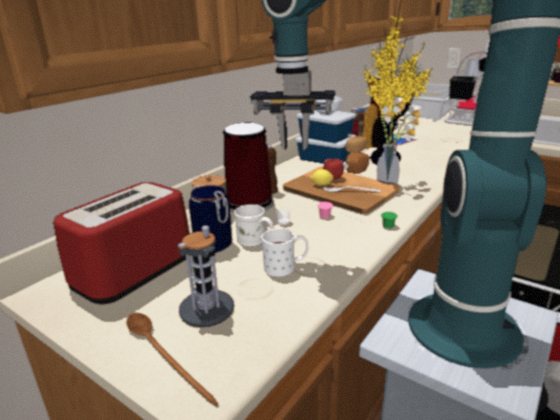

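```bash
python3 - <<'E'
from h import *
d=bot.snapshot('top')
P=lambda x,y:(110+(x+.5)/5-.5,150+(y+.5)/5-.5)
p=ray(d,*P(193,220),.181);k=ray(d,*P(304,239),.195)
a=np.degrees(np.arctan2(*(k-p)[[1,0]]));print(p,k,a,np.linalg.norm((k-p)[:2]),'theta',np.radians(-104.7-a))
hsv=cv2.cvtColor(d['frame'],cv2.COLOR_RGB2HSV)
m=((hsv[...,0]<20)&(hsv[...,1]>110)&(hsv[...,2]>60)).astype('uint8'); m[:,:150]=0;m[:,185:]=0;m[:180]=0;m[220:]=0
c,_=cv2.findContours(m,0,cv2.CHAIN_APPROX_NONE); c=max(c,key=cv2.contourArea); e=cv2.fitEllipse(cv2.convexHull(c));print(ray(d,*e[0],.1735))
a=cv2.imread('pics/scene0.png').astype(int);b=cv2.imread('pics/s9.png').astype(int)
crop(d,240,130,370,250,5,'t7')
E
python3 -c "
import cv2;a=cv2.imread('pics/top0.png')[130:250,240:370];b=cv2.imread('pics/t6.png')[130:250,240:370]
import numpy as np;cv2.imwrite('pics/cmp.png',cv2.resize(np.hstack([a,b]),None,fx=3,fy=3))"
```

```text
[0.48002697 0.27950604 0.181     ] [0.46864949 0.22683885 0.195     ] -102.19005422852904 0.05388208984397505 theta -0.043806817758677535
[0.47182741 0.24598736 0.1735    ]
```

View pics/cmp.png

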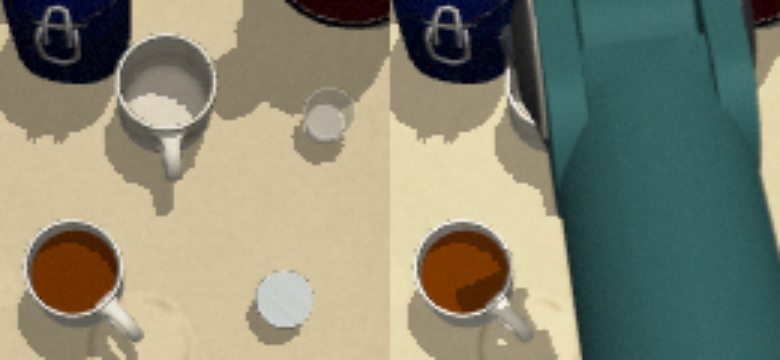

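```bash
python3 -c "
from station import bot
print(bot.read_state()['time_s'], bot.read_state()['contact_force']); print(bot.close_job())"
```

```text
26.1 [0.22541286 0.26114327 0.47252532]
the job is handed in; nothing more can be done
None
```

The two silver capsules are loaded on top of the one already inside, the lid is shut again, and I handed the job in at 26.1 s. No verdict is reported.

- **Lid:** I swung it aside by its knob to about 2.49 rad. To shut it, I pushed until it stopped moving and the force rose to about 8 N. The last picture gave −0.04 rad, which is zero within measuring error; at the start it had stood about 0.1 rad open.
- **Capsules:** I pressed both down until the fingertips were at about 154 mm, 6 mm below the catches' underside. After each press the top stayed flat under the catches with the fingers clear. The last scene picture shows three capsules stacked in the cage. I did not measure the platform height directly.
- **Mugs and glass:** The arm never went near them. The dotted mug looks the same in the top and scene views. The floral mug and the little glass were partly hidden from the top camera at the end, but the scene view shows them standing where they were. The green and pink look-alikes were not touched.
- **Disagreements:** The cameras differed by 2 to 4 mm on the stand's axis, so I used an average. A wrist-camera reading of the tabs was about 7 mm off while the fingers hid them, and I ignored it. Two moves went a little off their planned points in free space without touching anything.

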